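Set out the evening candles

ROBOT

A 7-joint arm with a two-finger parallel gripper is mounted at the origin on the work surface. World frame = base frame: x ahead of the robot, y to its left, z up, the work surface at z = 0. Lengths are in m, angles in rad, forces in N, time in s.
With the tool pointing down it reaches from about 0.35 to 0.9 m from the base axis. Payload 19.9 kg.
Tool frame: the origin (TCP) lies where the fingers leave the gripper's body, on its centre line; the fingertips stand 97 mm ahead of it and the grasp point (between the pads) lies 78 mm ahead of it; x points along the fingers, z is the direction in which the jaws open and shut, and the axes are right-handed (so a half turn about x gives the same grasp; the last joint's range is limited). The gripper opens to 94 mm and grips with 3 to 60 N. Pads are 16 mm wide; open, the fingers measure 119 mm over their backs; the gripper's body (75 mm by 177 mm) begins 78 mm behind the grasp point.
Start: joints at [1.272, 0.417, -0.01, 1.614, 0.005, 1.111, -0.053], TCP at [0.159, -0.604, 0.303] pointing down, gripper open.
Joint ranges: [-2.81, 2.81], [-0.39, 2.02], [-1.27, 1.25], [0.06, 2.57], [-1.19, 4.33], [0.19, 2], [-2.82, 2.82]. Speed limits (rad/s): [1.89, 1.89, 2.39, 2.39, 3.01, 3.01, 3.01].

INTERFACE

Orientations are given as a unit quaternion [x, y, z, w].
In Python, from cell import get_state, snapshot, calibration, sign_off, find_in, masks_of, place_of gives the robot as it stands.
- The arm moves only by the tool servo_tool, never from a script. Its argument "targets" is a list of rows, each a list of 3 entries, a list of its own where there are three numbers: the opening, from 0 (shut) to 1 (fully open), then the shift along the tool's x, y, z in mm, then the turn about the tool's x in degrees. A call has exactly 8 rows; each row shifts and turns the commanded pose from where the row before left it, along the tool's axes as they then stand; what a row does not reach is not made up. A row lasts 1/12 s, in which the tool goes at most 41.7 mm and 7.16 degrees, less where a joint would pass 70% of its speed; a pose out of reach is approached as far as the arm can. A call is refused whole if a number of a shift passes 41.7 or a number of a turn 7.16, either way. A call with a gripper value outside its range is refused whole. The fingers move at their own pace and stop on an object; "newtons" is the grip in N (left out, the last holds). Time passes only in rows, so rows that do not move let the fingers close, or fill a call up. It gives the time, the measured TCP pose, the force and the opening at its end, in the units of the state.
- get_state(): the state, without advancing time (a new reading comes with each control period).
- snapshot(name): name is "side" or "top" or "wrist"; returns the picture (400x640x3 uint8, red, green, blue); there is no depth.
- calibration(name): a dict with "fovy" (degrees; the focal length in pixels is half the picture's height over the tangent of half this angle, whatever the lens; pixels are square), "cx", "cy" (the principal point, pixels), "dist" ([k1, k2, p1, p2, k3] as OpenCV has them; the pictures are not rectified), "extrinsics" (4x4, takes a point from world to camera coordinates); the wrist camera has in their place "mount" (4x4, takes a point from camera to tool coordinates, whose origin is the TCP and whose axes are the tool frame's). Camera axes: x right, y up, looking along -z (the intrinsics and any distortion apply to the point x, -y, -z); pixel columns grow to the right and rows downward; lengths in m; the calibration is good to about 2 mm. A picture is of the moment at which its call begins: read the wrist's pose just before it. calibration takes no time and is no camera call.
- sign_off(): hands the job in, once; it reports no verdict.
Trained networks look in the newest picture that a camera, given by its name, has taken for a name from the list of things; names that differ only in an ending like _2 or _b are one class to them, and where a whole thing is asked for, a point or a joint stands for the part that bears it (a point fixed in the world has none). Each returns a list of dicts, best first, with "p" (0 to 1); they miss things now and then, are a little off and sometimes report something else, mostly with a low value. They report only what shows in the picture. A call takes as long as a camera call. They do not tell look-alikes from the thing itself.
- find_in(name, camera): "rect" ([centre column, centre row, width, height] in pixels, round what is visible of it).
- masks_of(name, camera): "region" (400x640 bool, what is visible of it) and "rect" ([centre column, centre row, width, height] in pixels, round what is visible of it).
- place_of(name, camera): "position" ([row, column] in pixels: a listed point, or the origin of a listed thing).
The state is a dict: "time_s": time; "joints": joint angles; "qd": joint speeds; "joint_torque": joint torques, N m; "tool_pos": TCP position; "tool_rot": TCP orientation; "ft_force": force on the tool from outside, world axes, zero at the start; "torque": the same for the moment, N m; "gripper_width": finger opening in m.
Only numpy, scipy, OpenCV 4.12 (cv2) and the standard library are available. Lean on these libraries where they do the work, as an engineer would, in place of code of your own. Each camera call takes 0.05 s, during which the arm holds its last target.

TASK

Set out the candles for the evening: stand each of the four ivory candles upright in the iron dish that matches it, round in round and square in square, the large ones in the large dishes and the small ones in the small, with the square candles' sides parallel to the sides of their dishes. Set each one down gently, flat in the middle of its dish, without tipping any candle over or dropping it, and leave the ceramic jar and the glass paperweight where they are.

Things in the scene. Friction and masses are not known exactly. Their poses are not given: they have to be found in the camera images.
- candle_round_large: Large round pillar candle, 62 mm in diameter, 90 mm tall, about 250 g. Loose; ivory wax, a thin dark wick standing 10 mm proud of its top. Origin: centre of the underside, z up. 
- candle_round_small: Small round pillar candle, 40 mm in diameter, 60 mm tall, about 70 g. Loose; ivory wax, a thin dark wick standing 10 mm proud of its top. Origin: centre of the underside, z up. 
- candle_square_large: Large square pillar candle, 56 x 56 mm, 90 mm tall, about 260 g. Loose; ivory wax, a thin dark wick standing 10 mm proud of its top. Origin: centre of the underside, z up. x and y are square to its sides.
- candle_square_small: Small square pillar candle, 36 x 36 mm, 60 mm tall, about 70 g. Loose; ivory wax, a thin dark wick standing 10 mm proud of its top. Origin: centre of the underside, z up. x and y are square to its sides.
- dish_round_large: Large round candle dish, 98 mm across outside, 86 mm inside the rim. Blackened iron, fixed to the console. Origin: centre of its underside, on the console top; z up. Its flat inner floor lies 4 mm above the console, its rim 10 mm above the console and 6 mm thick. 
- dish_round_small: Small round candle dish, 74 mm across outside, 62 mm inside the rim. Blackened iron, fixed to the console. Origin: centre of its underside, on the console top; z up. Its flat inner floor lies 4 mm above the console, its rim 10 mm above the console and 6 mm thick. 
- dish_square_large: Large square candle dish, 92 x 92 mm outside, 80 x 80 mm inside the rim. Blackened iron, fixed to the console. Origin: centre of its underside, on the console top; z up. Its flat inner floor lies 4 mm above the console, its rim 10 mm above the console and 6 mm thick. x and y are square to its sides.
- dish_square_small: Small square candle dish, 70 x 70 mm outside, 58 x 58 mm inside the rim. Blackened iron, fixed to the console. Origin: centre of its underside, on the console top; z up. Its flat inner floor lies 4 mm above the console, its rim 10 mm above the console and 6 mm thick. x and y are square to its sides.
- jar: Bystander: white ceramic jar with a white twist cap, round, 70 mm at its widest, 86 mm tall; not a candle. Loose. Origin: centre of the underside, z up.
- paperweight: Bystander: green glass paperweight, a round dome 64 mm across, 40 mm tall. Loose. Origin: centre of the underside, z up.
Not all that is in view belongs to the job. Leave any purple or turquoise look-alike of the candle_square_small alone.

How it is judged:
At the end, for the whole second after the job is handed in: Each candle rests, released, in its matching dish: within 15 mm of the centre, underside under 6.5 mm above the dish's underside, upright within 0.05 rad, square sides parallel within 0.2 rad. Jar and paperweight upright (0.1 rad) and within 20 mm of their start (horizontal distance between candle_round_large and dish_round_large below 0.015 m and z of candle_round_large in the frame of dish_round_large below 0.0065 m and angle between each of candle_round_large, candle_round_small, candle_square_large, candle_square_small's own z axis and vertical below 0.05 rad and linear speed of each of candle_round_large, candle_round_small, candle_square_large, candle_square_small below 0.02 m/s and angular speed of each of candle_round_large, candle_round_small, candle_square_large, candle_square_small below 0.2 rad/s and horizontal distance between candle_round_small and dish_round_small below 0.015 m and z of candle_round_small in the frame of dish_round_small below 0.0065 m and horizontal distance between candle_square_large and dish_square_large below 0.015 m and z of candle_square_large in the frame of dish_square_large below 0.0065 m and (angle between the x axis of candle_square_large and the x axis of dish_square_large, either way round below 0.2 rad or angle between the x axis of candle_square_large and the y axis of dish_square_large, either way round below 0.2 rad) and horizontal distance between candle_square_small and dish_square_small below 0.015 m and z of candle_square_small in the frame of dish_square_small below 0.0065 m and (angle between the x axis of candle_square_small and the x axis of dish_square_small, either way round below 0.2 rad or angle between the x axis of candle_square_small and the y axis of dish_square_small, either way round below 0.2 rad) and distance of each of jar, paperweight from where it was at the start of the episode below 0.02 m and angle between each of jar, paperweight's own z axis and vertical below 0.1 rad); the robot touches nothing.
It fails at once if a candle is tipped over (more than 40 degrees) (angle between any of candle_round_large, candle_round_small, candle_square_large, candle_square_small's own z axis and vertical above 0.7 rad).
It fails at once if a candle is dropped onto its dish (faster than 0.6 m/s within 60 mm of it) ((horizontal distance between candle_round_large and dish_round_large below 0.02 m and z of candle_round_large in the frame of dish_round_large below 0.06 m and linear speed of candle_round_large above 0.6 m/s) or (horizontal distance between candle_round_small and dish_round_small below 0.02 m and z of candle_round_small in the frame of dish_round_small below 0.06 m and linear speed of candle_round_small above 0.6 m/s) or (horizontal distance between candle_square_large and dish_square_large below 0.02 m and z of candle_square_large in the frame of dish_square_large below 0.06 m and linear speed of candle_square_large above 0.6 m/s) or (horizontal distance between candle_square_small and dish_square_small below 0.02 m and z of candle_square_small in the frame of dish_square_small below 0.06 m and linear speed of candle_square_small above 0.6 m/s)).
It fails at once if the jar is pushed or carried away (more than 20 mm) (distance of jar from where it was at the start of the episode above 0.02 m).
It fails at once if the paperweight is pushed or carried away (more than 20 mm) (distance of paperweight from where it was at the start of the episode above 0.02 m).
It also fails if it takes over 99 s, if anything falls off the work surface, if the arm or the gripper's body presses on something with over 40 N, if the wrist force passes 120 N, or if a joint passes its speed limit or range.

## Working session

There is one attempt and no reset: what is moved stays moved. The work goes in short steps, Python scripts to look and compute and a tool call to move; the robot and the scene stay as the last step left them, time stands still between calls to the robot, and variables do not carry over. Pictures are saved under pics/ and viewed, and the job is handed in when it is done.

Besides the shell and the picture viewer there is one more tool, called after "Call:" by a JSON object that holds its "method" and its "body". servo_tool: Moves the arm, as the interface text tells. Its arguments: {"type":"object","properties":{"targets":{"type":"array"},"newtons":{"type":"number"}},"required":["targets"]}

```bash
mkdir -p pics; ls; python3 - <<'E'
from cell import *
import cv2,json
s=get_state();print(s)
for n in ["side","top","wrist"]:
    im=snapshot(n);cv2.imwrite(f"pics/{n}0.png",im[:,:,::-1])
    c=calibration(n);print(n,{k:(v.tolist() if hasattr(v,'tolist') else v) for k,v in c.items()})
E
```

```text
pics
{'time_s': 0.0, 'joints': array([ 1.27147414,  0.41797755, -0.0103249 ,  1.61416899,  0.00470096,
        1.11066604, -0.05300751]), 'qd': array([ 5.74122618e-04,  1.08585606e-03, -4.94211283e-04,  5.19254294e-05,
       -8.64276296e-04, -4.03368458e-04, -1.52892673e-03]), 'joint_torque': array([-1.40277272e-03, -8.51250815e+01,  6.37839586e-01, -4.25995553e+01,
       -4.89586964e-02,  1.86473422e-02,  1.13745843e-04]), 'tool_pos': array([ 0.15930383, -0.6040974 ,  0.30202505]), 'tool_rot': array([ 0.43180257,  0.5604847 , -0.43133354,  0.55978104]), 'ft_force': array([0.0198728 , 0.08482982, 0.47201151]), 'torque': array([ 0.00392275, -0.06307386, -0.06191763]), 'gripper_width': 0.0939637159312725}
side {'fovy': 51.78660494264649, 'cx': 321.3237232543644, 'cy': 193.44524827186748, 'dist': [0.024421427594411908, 0.0, 0.0, 0.0, 0.0], 'extrinsics': [[0.8921852234375556, -0.45143373551290156, -0.014598271149225565, -0.5011572637305571], [0.24915860572779214, 0.4649488628761205, 0.849554320865938, -0.19624183158965772], [-0.3767300310188468, -0.7615970964696949, 0.5272991052310526,
[... 219 characters left out ...]
0.9999289560853842, -0.010886784760032034, 0.033090697932218104], [0.9931039516832427, 0.0035449637498515003, 0.11718350730004762, -0.5658959440824007], [-0.11713658886763383, -0.011380510270040618, 0.9930506047198445, -1.1126640846008065], [0.0, 0.0, 0.0, 1.0]]}
wrist {'fovy': 65.49503854286696, 'cx': 323.5200699172557, 'cy': 199.80542092835506, 'dist': [0.002783904293151902, 0.0, 0.0, 0.0, 0.0], 'mount': [[-3.806471871034289e-05, 0.260855936786107, -0.965377738915974, -0.08255749592316913], [0.00017462609195452108, 0.9653777266300408, 0.2608559265808253, 0.07470678159000654], [0.9999999840284017, -0.0001586507343374805, -8.22990844174286e-05, -0.0007071657623750616], [0.0, 0.0, 0.0, 1.0]]}
```

View pics/top0.png

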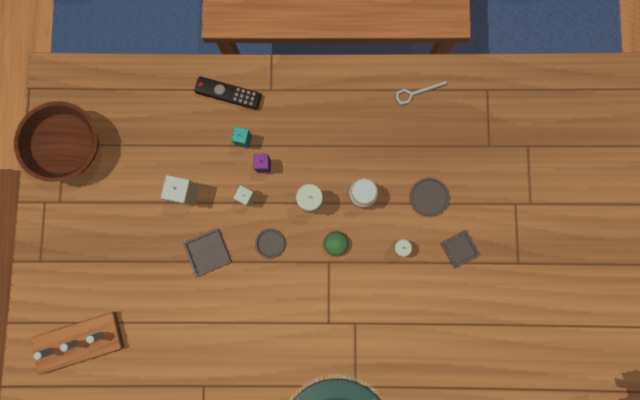

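View pics/side0.png

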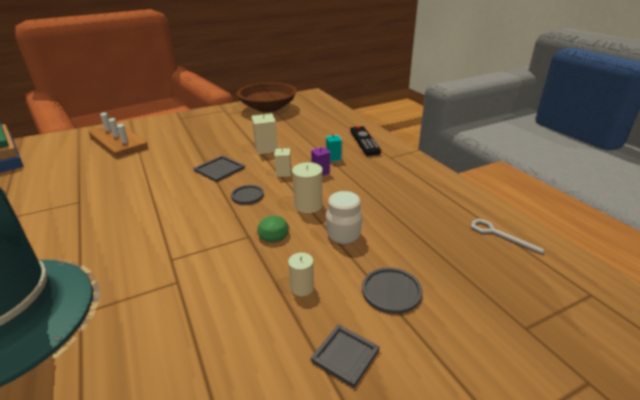

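View pics/wrist0.png

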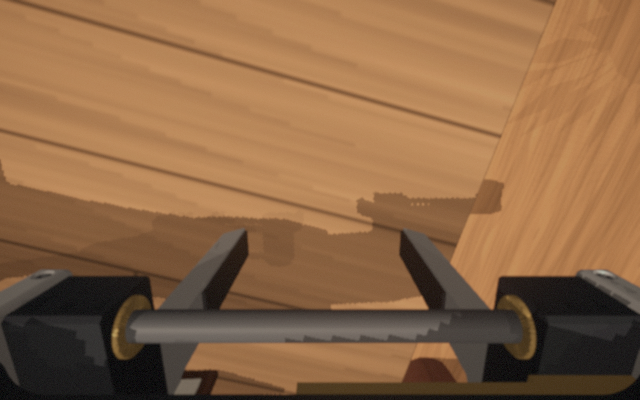

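```bash
cat > h.py <<'E'
from cell import *
import numpy as np, cv2
from scipy.optimize import minimize
from scipy.spatial.transform import Rotation as R
def cam(n,st=None):
    c=calibration(n);f=200/np.tan(np.radians(c['fovy'])/2)
    K=np.array([[f,0,c['cx']],[0,f,c['cy']],[0,0,1.]]);d=np.array(c['dist'],float)
    if 'extrinsics' in c: E=np.array(c['extrinsics'])
    else:
        T=np.eye(4);T[:3,:3]=R.from_quat(st['tool_rot']).as_matrix();T[:3,3]=st['tool_pos']
        E=np.linalg.inv(T@np.array(c['mount']))
    return K,d,E
def proj(P,C):
    K,d,E=C;F=np.diag([1,-1,-1.])
    Rm=F@E[:3,:3];t=F@E[:3,3]
    return cv2.projectPoints(np.asarray(P,float).reshape(-1,1,3),cv2.Rodrigues(Rm)[0],t,K,d)[0].reshape(-1,2)
def unproj(uv,z,C):
    K,d,E=C;u=cv2.undistortPoints(np.array(uv,float).reshape(-1,1,2),K,d).reshape(-1,2)
    Ei=np.linalg.inv(E);o=Ei[:3,3];D=np.c_[u[:,0],-u[:,1],-np.ones(len(u))]@Ei[:3,:3].T
    return o+D*((z-o[2])/D[:,2])[:,None]
DIM=dict(candle_round_large=('r',62,0,90),candle_round_small=('r',40,0,60),candle_square_large=('s',56,0,90),candle_square_small=('s',36,0,60),
 dish_round_large=('r',98,0,10),dish_round_small=('r',74,0,10),dish_square_large=('s',92,0,10),dish_square_small=('s',70,0,10),
 jar=('r',70,0,86),paperweight=('r',64,0,10))
def hullpts(name,x,y,yaw):
    k,w,z0,z1=DIM[name];w/=2000
    if k=='r':
        a=np.linspace(0,2*np.pi,48,endpoint=False);p=np.c_[np.cos(a),np.sin(a)]*w
    else: p=np.array([[1,1],[1,-1],[-1,-1],[-1,1]])*w
    c,s=np.cos(yaw),np.sin(yaw);p=p@np.array([[c,s],[-s,c]])+[x,y]
    return np.r_[np.c_[p,0*p[:,0]+z0],np.c_[p,0*p[:,0]+z1/1000]]
def render(name,q,C,S=4):
    h=cv2.convexHull(proj(hullpts(name,*q),C).astype(np.float32))
    m=np.zeros((400*S,640*S),np.uint8);cv2.fillConvexPoly(m,np.round((h+0.5)*S*16-8).astype(np.int32),1,shift=4)
    return cv2.resize(m.astype(np.float32),(640,400),interpolation=cv2.INTER_AREA)
def fit(name,masks,q0):
    def cost(q,loc=False):
        t=0
        for m,C in masks:
            r=render(name,q,C);t+=1-np.minimum(r,m).sum()/np.maximum(r,m).sum()
        return t/len(masks)
    best=None
    yaws=[0] if DIM[name][0]=='r' else [-.6,-.2,.2,.6]
    for a in yaws:
        r=minimize(cost,[q0[0],q0[1],a],method='Nelder-Mead',options=dict(initial_simplex=[[q0[0],q0[1],a],[q0[0]+.01,q0[1],a],[q0[0],q0[1]+.01,a],[q0[0],q0[1],a+.2]],xatol=2e-4,fatol=1e-4,maxiter=120))
        if best is None or r.fun<best.fun: best=r
    return best.x,best.fun
E
cat > m.py <<'E'
from h import *
import sys
out={}
names=sys.argv[1:] or list(DIM)
ims={c:snapshot(c) for c in("top","side")}
M={}
for n in names:
    for c in ("top","side"):
        C=cam(c)
        L=masks_of(n,c)
        for l in L[:4]:
            m=l['region'];px=ims[c][m];
            print(n,c,round(l['p'],2),np.round(l['rect']).tolist(),int(m.sum()),px.mean(0).round().tolist() if len(px) else None)
        ok=[l for l in L if l['p']>.3 and not('square_small' in n and 'candle' in n and np.ptp(ims[c][l['region']].mean(0))>50)]
        if ok: M.setdefault(n,{})[c]=ok[0]
import pickle;pickle.dump((M,ims),open('M.pkl','wb'))
for n in M:
    if 'top' not in M[n]: print('notop',n);continue
    r=M[n]['top']['rect'];q0=unproj([r[:2]],DIM[n][3]/1000,cam('top'))[0]
    for cs in (['top'],['side'],['top','side']):
        if all(c in M[n] for c in cs):
            q,f=fit(n,[(M[n][c]['region'].astype(np.float32),cam(c)) for c in cs],q0)
            print(n,cs,q.round(4).tolist(),round(f,3))
E
python3 m.py; python3 -c "
from cell import *;print(get_state()['time_s'])"
```

```text
candle_round_large top 0.72 [309.0, 197.0, 27.0, 30.0] 613 [168.0, 170.0, 150.0]
candle_round_large top 0.4 [336.0, 245.0, 25.0, 22.0] 512 [83.0, 106.0, 67.0]
candle_round_large side 0.58 [308.0, 187.0, 31.0, 46.0] 1283 [148.0, 138.0, 101.0]
candle_round_small top 0.82 [402.0, 250.0, 22.0, 17.0] 243 [169.0, 170.0, 148.0]
candle_round_small side 0.69 [301.0, 275.0, 24.0, 42.0] 930 [152.0, 144.0, 108.0]
candle_square_large top 0.67 [180.0, 190.0, 37.0, 35.0] 904 [151.0, 147.0, 131.0]
candle_square_large side 0.64 [266.0, 132.0, 25.0, 41.0] 786 [146.0, 135.0, 98.0]
candle_square_small top 0.72 [242.0, 139.0, 20.0, 24.0] 348 [71.0, 122.0, 107.0]
candle_square_small top 0.7 [244.0, 197.0, 19.0, 18.0] 274 [159.0, 158.0, 141.0]
candle_square_small top 0.68 [262.0, 164.0, 16.0, 13.0] 278 [118.0, 68.0, 114.0]
candle_square_small top 0.61 [363.0, 195.0, 26.0, 26.0] 619 [168.0, 167.0, 155.0]
candle_square_small side 0.66 [334.0, 149.0, 13.0, 28.0] 341 [17.0, 103.0, 89.0]
candle_square_small side 0.58 [282.0, 162.0, 14.0, 28.0] 449 [149.0, 136.0, 99.0]
candle_square_small side 0.55 [322.0, 162.0
[... 2142 characters left out ...]
4574, 0.1663, 0.0853] 0.066
dish_square_large ['top'] [0.4327, 0.3221, -1.1633] 0.03
dish_square_large ['side'] [0.4347, 0.3211, 0.3978] 0.077
dish_square_large ['top', 'side'] [0.4331, 0.3219, 0.4147] 0.058
dish_square_small ['top'] [0.4442, -0.3024, 0.4868] 0.046
dish_square_small ['side'] [0.4452, -0.3032, 0.4985] 0.03
dish_square_small ['top', 'side'] [0.4448, -0.303, 0.4982] 0.043
jar ['top'] [0.5735, -0.0594, 0.0759] 0.195
jar ['side'] [0.5822, -0.0567, -0.2429] 0.165
jar ['top', 'side'] [0.5787, -0.0622, -0.0462] 0.187
paperweight ['top'] [0.4551, 0.0032, 0.0296] 0.052
paperweight ['side'] [0.4608, 0.0166, -0.3309] 0.111
paperweight ['top', 'side'] [0.4558, 0.0043, -0.0319] 0.205
1.25
```

```bash
cat > p.py <<'E'
# usage: p.py x y zTCP jawyaw(rad)  -> rows; grasp point horizontally at x,y (tilt corrected)
from h import *
import sys
s=get_state();Rm=R.from_quat(s['tool_rot']).as_matrix()
X,Z=Rm[:,0],Rm[:,2];g=s['tool_pos']+.078*X
yaw=np.arctan2(Z[1],Z[0])
print('t',round(s['time_s'],2),'grasp pt',g.round(4),'tcp',s['tool_pos'].round(4),'toolx',X.round(4),'yaw',round(yaw,4),'w',round(s['gripper_width'],4),'F',s['ft_force'].round(2),'q',s['joints'].round(2))
if len(sys.argv)>1:
    x,y,zg,ty=map(float,sys.argv[1:5])
    dy=(ty-yaw+np.pi/2)%np.pi-np.pi/2
    if len(sys.argv)>5: dy+=np.pi*float(sys.argv[5])
    turn=-np.degrees(dy);n=int(np.ceil(abs(turn)/7.1-1e-9))
    print('turn',round(turn,2),'rows',n,'each',round(turn/max(n,1),2))
    d=np.array([x,y,zg])-g
    Rn=R.from_rotvec(X*np.radians(turn)).as_matrix()@Rm
    for lab,RR in(('before',Rm),('after turn',Rn)):
        v=RR.T@d*1000;k=int(np.ceil(np.linalg.norm(v)/40))
        vh=RR.T@np.array([d[0],d[1],0])*1000
        print(lab,'shift',v.round(1),'| horiz only',vh.round(1),'down',round(-d[2]*1000,1),'rows',k,'each',(v/max(k,1)).round(2))
E
python3 p.py 0.4465 -0.1543 0.2 0
python3 - <<'E'
from h import *
import pickle
M,ims=pickle.load(open('M.pkl','rb'))
for c in('top','side'): print(c,proj([[0,0,0],[0,0,.3],[.159,-.604,.3]],cam(c)).round().tolist())
print(unproj([[262,164],[242,139]],.05,cam('top')))
# small square candle with colour segmentation
for c in('side','top'):
    L=[l for l in masks_of('candle_square_small',c)] if False else []
im=ims['side'];r=im[135:185,265:300].astype(int)
hsv=cv2.cvtColor(im,cv2.COLOR_RGB2HSV)
E
python3 - <<'E'
import cv2
a=cv2.imread('pics/top0.png');cv2.imwrite('pics/topcrop.png',cv2.resize(a[100:290,150:350],None,fx=4,fy=3.0*4/3/1,interpolation=cv2.INTER_CUBIC)[:600])
E
```

```text
t 1.25 grasp pt [ 0.1593 -0.6043  0.2246] tcp [ 0.1593 -0.6043  0.3026] toolx [-1.e-04  1.e-04 -1.e+00] yaw -1.313 w 0.0943 F [-0.43  0.12  0.38] q [ 1.27  0.42 -0.01  1.61  0.    1.11 -0.05]
turn -75.23 rows 11 each -6.84
before shift [  24.6  392.4 -361.9] | horiz only [   0.   392.4 -361.9] down 24.6 rows 14 each [  1.76  28.03 -25.85]
after turn shift [ 24.6 450.  287.2] | horiz only [  0.  450.  287.2] down 24.6 rows 14 each [ 1.76 32.14 20.51]
top [[337.0, 438.0], [340.0, 507.0], [692.0, 416.0]]
side [[-7.0, 322.0], [-123.0, 142.0], [-209.0, 1257.0]]
[[0.6466461  0.18326828 0.05      ]
 [0.70863292 0.23345601 0.05      ]]
```

View pics/topcrop.png

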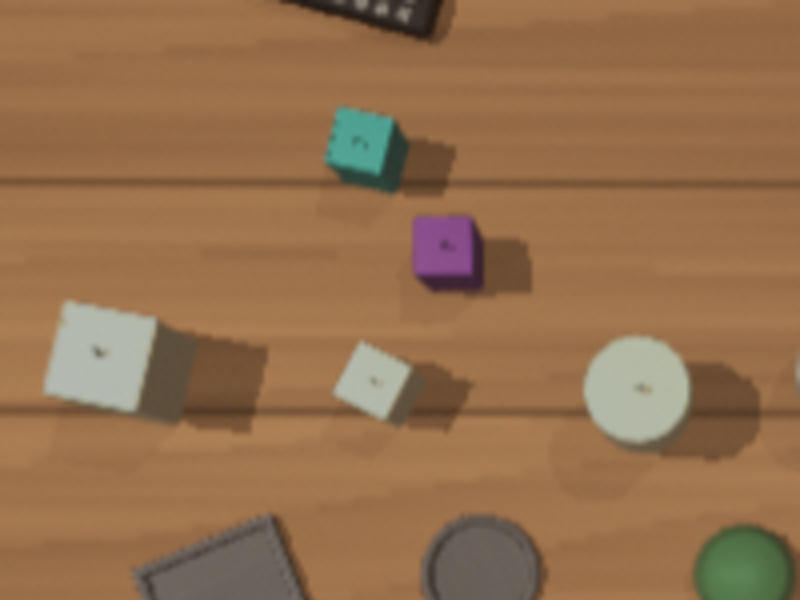

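Call:
{"method": "servo_tool", "body": {"targets": [[1,[0,26,-24],0],[1,[0,26,-24],0],[1,[0,26,-24],0],[1,[0,26,-24],0],[1,[0,26,-24],0],[1,[0,26,-24],0],[1,[0,26,-24],0],[1,[0,26,-24],0]], "newtons": 15}}

```text
time_s: 1.92
tool_pos: [0.3121, -0.3641, 0.3028]
tool_rot: [0.432, 0.56, -0.432, 0.56]
ft_force: [1.1, -0.9, 0.4]
gripper_width: 0.0947
```

Call:
{"method": "servo_tool", "body": {"targets": [[1,[0,26,-24],0],[1,[0,26,-24],0],[1,[0,26,-24],0],[1,[0,26,-24],0],[1,[0,20,-18],0],[1,[0,10,-10],0],[1,[0,0,0],0],[1,[0,0,0],0]]}}

```text
time_s: 2.58
tool_pos: [0.4096, -0.2114, 0.3027]
tool_rot: [0.431, 0.56, -0.431, 0.56]
ft_force: [0.4, -1.1, 0.2]
gripper_width: 0.0939
```

```bash
python3 p.py 0.4465 -0.1543 0.04 -1.313; python3 - <<'E'
from h import *
s=get_state();im=snapshot('wrist');cv2.imwrite('pics/w1.png',im[:,:,::-1])
print(proj(hullpts('candle_round_small',.4465,-.1543,0)[[0,24,48,72]],cam('wrist',s)))
E
```

```text
t 2.58 grasp pt [ 0.4096 -0.2114  0.2247] tcp [ 0.4096 -0.2114  0.3027] toolx [ 0.e+00 -1.e-04 -1.e+00] yaw -1.3118 w 0.0939 F [ 0.4  -1.09  0.23] q [ 0.7   0.13 -0.31  2.    0.05  1.02 -0.95]
turn 0.07 rows 1 each 0.07
before shift [184.7  50.3 -45.8] | horiz only [ -0.   50.3 -45.8] down 184.7 rows 5 each [36.94 10.06 -9.16]
after turn shift [184.7  50.3 -45.8] | horiz only [ -0.   50.3 -45.8] down 184.7 rows 5 each [36.94 10.05 -9.17]
[[290.20976752 120.12697364]
 [282.77176573 152.51403348]
 [284.09870263 120.92723294]
 [275.52633765 159.05359268]]
```

View pics/w1.png

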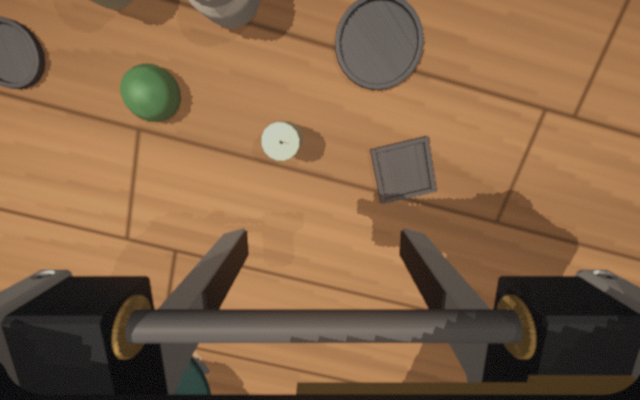

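Call:
{"method": "servo_tool", "body": {"targets": [[1,[10,25.2,-22.9],0],[1,[30,25.1,-22.9],0],[1,[35,0,0],0],[1,[35,0,0],0],[1,[30,0,0],0],[1,[25,0,0],0],[1,[15,0,0],0],[1,[4.7,0,0],0]]}}

```text
time_s: 3.3
tool_pos: [0.4435, -0.1577, 0.1181]
tool_rot: [0.432, 0.561, -0.433, 0.559]
ft_force: [-0.8, 0.1, 0.2]
gripper_width: 0.0936
```

Call:
{"method": "servo_tool", "body": {"targets": [[0,[0,0,0],0],[0,[0,0,0],0],[0,[0,0,0],0],[0,[0,0,0],0],[0,[0,0,0],0],[0,[0,0,0],0],[0,[0,0,0],0],[0,[0,0,0],0]]}}

```text
time_s: 3.97
tool_pos: [0.445, -0.1568, 0.1206]
tool_rot: [0.432, 0.56, -0.432, 0.56]
ft_force: [1.1, -0.7, -0.1]
gripper_width: 0.0442
```

```bash
python3 p.py 0.4565 0.1663 0.19 -1.313; python3 - <<'E'
from h import *
s=get_state();im=snapshot('wrist');cv2.imwrite('pics/w2.png',im[:,:,::-1])
E
```

```text
t 3.97 grasp pt [ 0.445  -0.1568  0.0426] tcp [ 0.445  -0.1568  0.1206] toolx [ 3.e-04 -1.e-04 -1.e+00] yaw -1.313 w 0.0442 F [ 1.07 -0.68 -0.14] q [ 0.54  0.44 -0.31  2.11  0.23  0.62 -1.24]
turn 0.0 rows 1 each 0.0
before shift [-147.5   93.5 -309.5] | horiz only [  -0.    93.5 -309.5] down -147.4 rows 9 each [-16.39  10.39 -34.39]
after turn shift [-147.5   93.5 -309.5] | horiz only [  -0.    93.5 -309.5] down -147.4 rows 9 each [-16.39  10.39 -34.39]
```

View pics/w2.png

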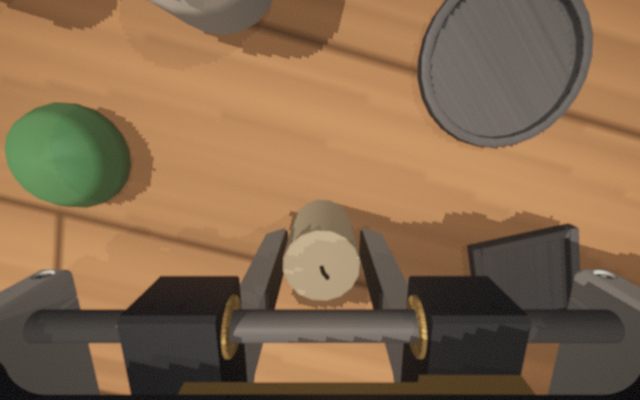

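Call:
{"method": "servo_tool", "body": {"targets": [[0,[0,0,0],0],[0,[0,0,0],0],[0,[0,0,0],0],[0,[0,0,0],0],[0,[-8,0,0],0],[0,[-20,0,0],0],[0,[-30,0,0],0],[0,[-30,0,0],0]]}}

```text
time_s: 4.68
tool_pos: [0.4445, -0.1564, 0.2094]
tool_rot: [0.431, 0.561, -0.432, 0.56]
ft_force: [0.4, -0.4, -0.3]
gripper_width: 0.0395
```

```bash
python3 p.py 0.4565 0.1663 0.19 -1.313; python3 - <<'E'
from h import *
s=get_state();im=snapshot('wrist');cv2.imwrite('pics/w3.png',im[:,:,::-1])
E
```

```text
t 4.68 grasp pt [ 0.4443 -0.1564  0.1314] tcp [ 0.4445 -0.1564  0.2094] toolx [-0.0015  0.001  -1.    ] yaw -1.3126 w 0.0395 F [ 0.36 -0.44 -0.25] q [ 0.59  0.29 -0.36  2.06  0.14  0.82 -1.17]
turn 0.02 rows 1 each 0.02
before shift [ -58.3   94.1 -308.9] | horiz only [ 3.000e-01  9.410e+01 -3.089e+02] down -58.6 rows 9 each [ -6.48  10.45 -34.33]
after turn shift [ -58.3   93.9 -309. ] | horiz only [ 3.000e-01  9.400e+01 -3.089e+02] down -58.6 rows 9 each [ -6.48  10.44 -34.33]
```

View pics/w3.png

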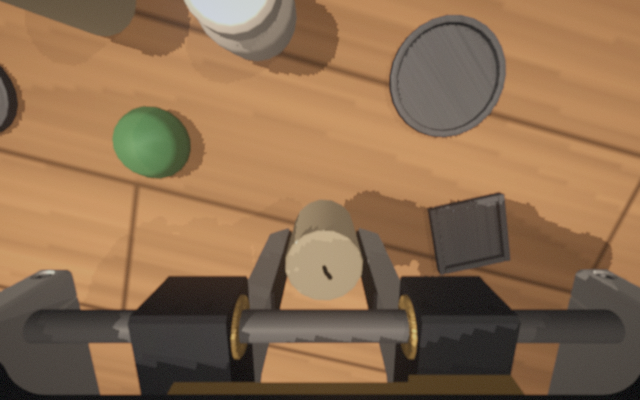

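Call:
{"method": "servo_tool", "body": {"targets": [[0,[-5,5,-15],0],[0,[-5,9,-30],0],[0,[0,12,-38],0],[0,[0,12,-38],0],[0,[0,12,-38],0],[0,[0,12,-38],0],[0,[0,12,-38],0],[0,[0,10,-34],0]]}}

```text
time_s: 5.4
tool_pos: [0.4573, 0.1272, 0.2188]
tool_rot: [0.432, 0.56, -0.431, 0.56]
ft_force: [0.4, 0.3, -0.2]
gripper_width: 0.0392
```

Call:
{"method": "servo_tool", "body": {"targets": [[0,[0,6,-25],0],[0,[0,2,-12],0],[0,[0,0,-3],0],[0,[0,0,0],0],[0,[0,0,0],0],[0,[0,0,0],0],[0,[0,0,0],0],[0,[0,0,0],0]]}}

```text
time_s: 6.07
tool_pos: [0.4553, 0.1646, 0.2184]
tool_rot: [0.432, 0.56, -0.432, 0.56]
ft_force: [-0.5, -0.4, -0.8]
gripper_width: 0.0394
```

```bash
python3 p.py 0.4565 0.1663 0.0466 -1.313; cat > w.py <<'E'
from h import *
import sys
s=get_state();im=snapshot('wrist');o=im[:,:,::-1].copy()
for a in sys.argv[2:]:
    n,x,y,yw=a.split(',');h=cv2.convexHull(proj(hullpts(n,float(x),float(y),float(yw)),cam('wrist',s)).astype(np.float32))
    cv2.polylines(o,[h.astype(np.int32)],True,(0,0,255),1)
cv2.imwrite(f'pics/{sys.argv[1]}.png',o)
E
python3 w.py w4 dish_round_small,.457,.1663,0 candle_square_small,.5693,.2268,-.53 paperweight,.4555,.004,0
```

```text
t 6.07 grasp pt [0.4553 0.1646 0.1404] tcp [0.4553 0.1646 0.2184] toolx [ 1.e-04 -2.e-04 -1.e+00] yaw -1.3143 w 0.0394 F [-0.5  -0.39 -0.84] q [ 0.05  0.32 -0.53  2.02  0.21  0.85 -1.92]
turn -0.07 rows 1 each -0.07
before shift [93.8  1.6 -1.3] | horiz only [-0.   1.6 -1.3] down 93.8 rows 3 each [31.28  0.52 -0.44]
after turn shift [93.8  1.6 -1.3] | horiz only [-0.   1.6 -1.3] down 93.8 rows 3 each [31.28  0.52 -0.44]
```

View pics/w4.png

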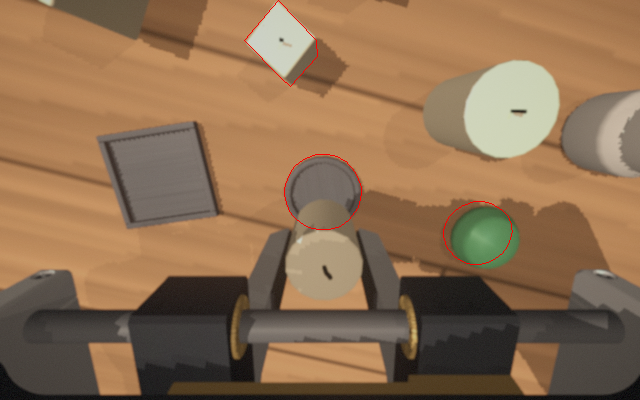

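Call:
{"method": "servo_tool", "body": {"targets": [[0,[15,0,-1.3],0],[0,[25,0,0],0],[0,[22,0,0],0],[0,[15,0,0],0],[0,[8,0,0],0],[0,[4,0,0],0],[0,[0,0,0],0],[0,[0,0,0],0]]}}

```text
time_s: 6.78
tool_pos: [0.4551, 0.1669, 0.13]
tool_rot: [0.432, 0.56, -0.431, 0.56]
ft_force: [0.4, 0.4, -1.2]
gripper_width: 0.0396
```

Call:
{"method": "servo_tool", "body": {"targets": [[0,[2,0,0],0],[0,[1,0,0],0],[0,[1,0,0],0],[0,[0.5,0,0],0],[0,[0,0,0],0],[0,[0,0,0],0],[0,[0,0,0],0],[0,[0,0,0],0]]}}

```text
time_s: 7.45
tool_pos: [0.4548, 0.1668, 0.1249]
tool_rot: [0.432, 0.56, -0.432, 0.56]
ft_force: [0.6, -0.0, -0.9]
gripper_width: 0.0398
```

```bash
python3 p.py 0.4570 0.1663 0.0466 -1.313
```

```text
t 7.45 grasp pt [0.4548 0.1668 0.0469] tcp [0.4548 0.1668 0.1249] toolx [ 0.e+00  1.e-04 -1.e+00] yaw -1.3129 w 0.0398 F [ 0.62 -0.03 -0.9 ] q [-0.03  0.47 -0.46  2.08  0.34  0.66 -2.03]
turn 0.01 rows 1 each 0.01
before shift [0.3 2.  1. ] | horiz only [0. 2. 1.] down 0.3 rows 1 each [0.33 1.99 1.04]
after turn shift [0.3 2.  1. ] | horiz only [0. 2. 1.] down 0.3 rows 1 each [0.33 1.99 1.04]
```

Call:
{"method": "servo_tool", "body": {"targets": [[0,[0.5,0,0],0],[0,[0.5,0,0],0],[0,[0.5,0,0],0],[0,[0.5,0,0],0],[0,[0,0,0],0],[0,[0,0,0],0],[0,[0,0,0],0],[0,[0,0,0],0]]}}

```text
time_s: 8.12
tool_pos: [0.4552, 0.167, 0.1237]
tool_rot: [0.432, 0.56, -0.431, 0.56]
ft_force: [-4.8, -2.8, 20.3]
gripper_width: 0.0394
```

Call:
{"method": "servo_tool", "body": {"targets": [[0,[-0.8,0,0],0],[0.7,[0,0,0],0],[0.7,[0,0,0],0],[0.7,[0,0,0],0],[0.7,[0,0,0],0],[0.7,[0,0,0],0],[0.7,[0,0,0],0],[0.7,[0,0,0],0]]}}

```text
time_s: 8.78
tool_pos: [0.4548, 0.1667, 0.1236]
tool_rot: [0.432, 0.56, -0.432, 0.56]
ft_force: [0.3, -0.3, 0.2]
gripper_width: 0.0659
```

Call:
{"method": "servo_tool", "body": {"targets": [[1,[-10,0,0],0],[1,[-20,0,0],0],[1,[-30,0,0],0],[1,[-30,0,0],0],[1,[-30,0,0],0],[1,[-20,0,0],0],[1,[-5,0,0],0],[1,[0,0,0],0]]}}

```text
time_s: 9.45
tool_pos: [0.4552, 0.1669, 0.2704]
tool_rot: [0.432, 0.559, -0.431, 0.561]
ft_force: [-0.3, 0.1, -0.7]
gripper_width: 0.094
```

```bash
python3 p.py 0.5808 0.3812 0.2 -0.245;python3 w.py w5 dish_round_small,.457,.1663,0 candle_square_large,.5808,.3812,-.245 dish_square_large,.4331,.3219,.4147
```

```text
t 9.45 grasp pt [0.4554 0.1669 0.1924] tcp [0.4552 0.1669 0.2704] toolx [ 2.8e-03  5.0e-04 -1.0e+00] yaw -1.3132 w 0.094 F [-0.29  0.1  -0.68] q [ 0.08  0.24 -0.56  1.97  0.16  0.96 -1.87]
turn -61.2 rows 9 each -6.8
before shift [  -7.1  175.9 -175.3] | horiz only [   0.5  175.9 -175.3] down -7.6 rows 7 each [ -1.02  25.13 -25.04]
after turn shift [ -7.1 238.3  69.7] | horiz only [  0.5 238.3  69.7] down -7.6 rows 7 each [-1.02 34.05  9.96]
```

View pics/w5.png

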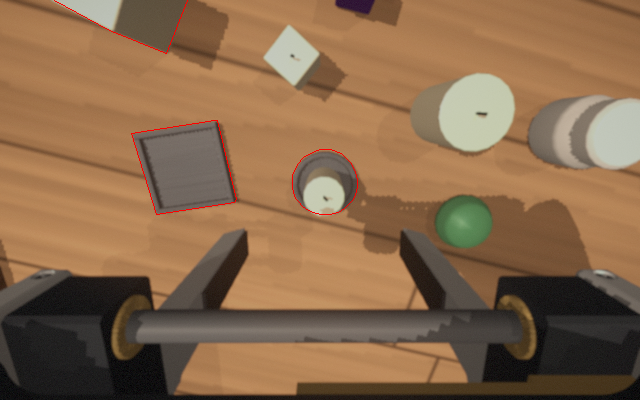

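Call:
{"method": "servo_tool", "body": {"targets": [[1,[0,0,0],-6.8],[1,[0,0,0],-6.8],[1,[0,0,0],-6.8],[1,[0,0,0],-6.8],[1,[0,0,0],-6.8],[1,[0,0,0],-6.8],[1,[0,0,0],-6.8],[1,[0,0,0],-6.8]]}}

```text
time_s: 10.17
tool_pos: [0.4542, 0.1666, 0.2674]
tool_rot: [0.126, 0.697, -0.126, 0.695]
ft_force: [-0.7, 0.8, -0.0]
gripper_width: 0.0944
```

Call:
{"method": "servo_tool", "body": {"targets": [[1,[0,0,0],-6.8],[1,[0,30,9],0],[1,[0,38,11],0],[1,[0,38,11],0],[1,[0,38,11],0],[1,[0,30,9],0],[1,[0,10,3],0],[1,[0,0,0],0]]}}

```text
time_s: 10.83
tool_pos: [0.5514, 0.3344, 0.2664]
tool_rot: [0.085, 0.703, -0.085, 0.701]
ft_force: [-0.2, -0.5, -0.1]
gripper_width: 0.094
```

```bash
python3 p.py 0.5808 0.3812 0.06 -0.245;python3 w.py w6 candle_square_large,.5808,.3812,-.245 candle_square_small,.5693,.2268,-.53
```

```text
t 10.83 grasp pt [0.5511 0.3345 0.1884] tcp [0.5514 0.3344 0.2664] toolx [-3.2e-03  5.0e-04 -1.0e+00] yaw -0.2422 w 0.094 F [-0.22 -0.54 -0.1 ] q [-0.11  0.58 -0.68  1.58  0.39  1.13 -1.13]
turn 0.16 rows 1 each 0.16
before shift [128.4  52.5  18. ] | horiz only [-0.1 52.5 17.6] down 128.4 rows 4 each [32.09 13.13  4.51]
after turn shift [128.4  52.6  17.9] | horiz only [-0.1 52.5 17.5] down 128.4 rows 4 each [32.09 13.14  4.47]
```

View pics/w6.png

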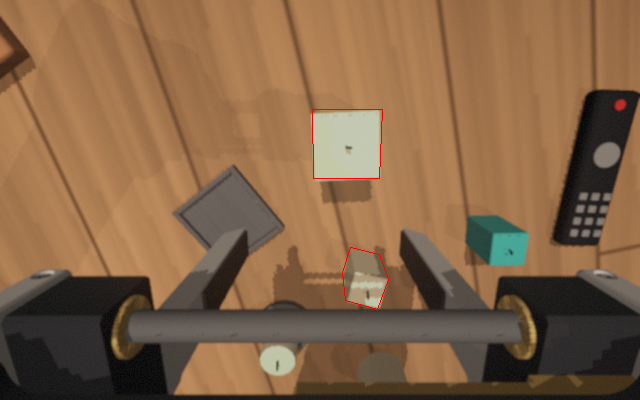

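Call:
{"method": "servo_tool", "body": {"targets": [[1,[0,26,8.8],0],[1,[10,26.5,8.8],0],[1,[25,0,0],0],[1,[30,0,0],0],[1,[30,0,0],0],[1,[20,0,0],0],[1,[10,0,0],0],[1,[3,0,0],0]]}}

```text
time_s: 11.55
tool_pos: [0.581, 0.3772, 0.1389]
tool_rot: [0.086, 0.703, -0.087, 0.701]
ft_force: [0.7, 0.1, -0.4]
gripper_width: 0.0941
```

Call:
{"method": "servo_tool", "body": {"targets": [[0,[0,0,0],0],[0,[0,0,0],0],[0,[0,0,0],0],[0,[0,0,0],0],[0,[0,0,0],0],[0,[0,0,0],0],[0,[0,0,0],0],[0,[0,0,0],0]], "newtons": 25}}

```text
time_s: 12.22
tool_pos: [0.5816, 0.379, 0.1412]
tool_rot: [0.086, 0.702, -0.086, 0.702]
ft_force: [-2.0, -0.5, 5.7]
gripper_width: 0.0563
```

```bash
python3 p.py 0.5808 0.3812 0.06 -0.245;python3 w.py w7
```

```text
t 12.22 grasp pt [0.5817 0.3791 0.0632] tcp [0.5816 0.379  0.1412] toolx [ 4.e-04  3.e-04 -1.e+00] yaw -0.2447 w 0.0563 F [-2.03 -0.52  5.71] q [-0.23  0.79 -0.6   1.52  0.5   0.99 -1.22]
turn 0.02 rows 1 each 0.02
before shift [ 3.2  1.9 -1.4] | horiz only [ 0.   1.9 -1.4] down 3.2 rows 1 each [ 3.19  1.87 -1.36]
after turn shift [ 3.2  1.9 -1.4] | horiz only [ 0.   1.9 -1.4] down 3.2 rows 1 each [ 3.19  1.87 -1.36]
```

View pics/w7.png

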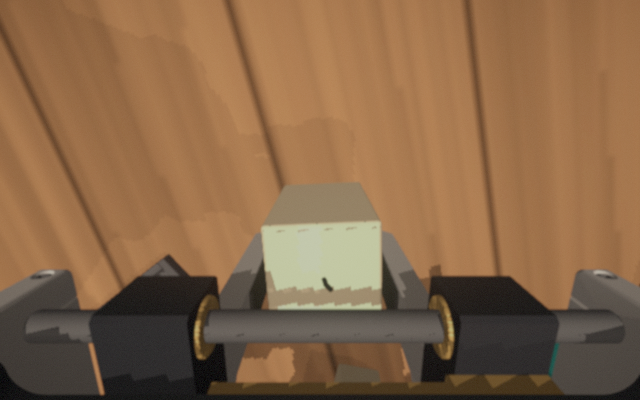

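Call:
{"method": "servo_tool", "body": {"targets": [[0,[0,0,0],0],[0,[0,0,0],0],[0,[-5,0,0],0],[0,[-15,0,0],0],[0,[-25,0,0],0],[0,[-30,0,0],0],[0,[-30,0,0],0],[0,[-15,0,0],0]]}}

```text
time_s: 12.93
tool_pos: [0.582, 0.3795, 0.2655]
tool_rot: [0.087, 0.701, -0.085, 0.703]
ft_force: [-0.5, 0.7, -2.0]
gripper_width: 0.0564
```

```bash
python3 p.py 0.4331 0.3219 0.18 0.4147
```

```text
t 12.93 grasp pt [0.5822 0.3797 0.1875] tcp [0.582  0.3795 0.2655] toolx [ 0.0033  0.0025 -1.    ] yaw -0.2448 w 0.0564 F [-0.47  0.67 -2.04] q [-0.19  0.66 -0.66  1.44  0.42  1.18 -1.16]
turn -37.79 rows 6 each -6.3
before shift [   6.9  -92.3 -130.7] | horiz only [  -0.6  -92.2 -130.7] down 7.5 rows 5 each [  1.37 -18.45 -26.14]
after turn shift [   6.9    7.2 -159.8] | horiz only [  -0.6    7.2 -159.8] down 7.5 rows 5 each [  1.37   1.43 -31.97]
```

Call:
{"method": "servo_tool", "body": {"targets": [[0,[0,0,0],-4],[0,[0,0,0],-6.3],[0,[0,0,0],-6.3],[0,[0,0,0],-6.3],[0,[0,0,0],-6.3],[0,[0,0,0],-6],[0,[0,0,0],-2.6],[0,[0,0,0],0]]}}

```text
time_s: 13.6
tool_pos: [0.5816, 0.3786, 0.2606]
tool_rot: [-0.146, 0.692, 0.146, 0.692]
ft_force: [-0.3, 0.2, -2.3]
gripper_width: 0.0561
```

Call:
{"method": "servo_tool", "body": {"targets": [[0,[0,0,-12],0],[0,[0,1,-25],0],[0,[0,1,-32],0],[0,[0,1,-32],0],[0,[0,1,-30],0],[0,[0,1,-20],0],[0,[0,0,-9],0],[0,[0,0,0],0]]}}

```text
time_s: 14.27
tool_pos: [0.4322, 0.3184, 0.2612]
tool_rot: [-0.146, 0.692, 0.145, 0.692]
ft_force: [0.8, -0.8, -1.7]
gripper_width: 0.0562
```

```bash
python3 p.py 0.4331 0.3219 0.067 0.4147; python3 w.py w8 dish_square_large,.4331,.3219,.4147 candle_square_small,.5693,.2268,-.53
```

```text
t 14.27 grasp pt [0.4323 0.3184 0.1832] tcp [0.4322 0.3184 0.2612] toolx [ 9.e-04 -8.e-04 -1.e+00] yaw 0.414 w 0.0562 F [ 0.76 -0.75 -1.74] q [ 0.03  0.45 -0.91  1.85  0.41  1.04 -0.63]
turn -0.04 rows 1 each -0.04
before shift [116.2   3.    2.1] | horiz only [-0.   2.9  2.2] down 116.2 rows 3 each [38.72  1.01  0.71]
after turn shift [116.2   3.    2.1] | horiz only [-0.   2.9  2.2] down 116.2 rows 3 each [38.72  1.01  0.71]
```

View pics/w8.png

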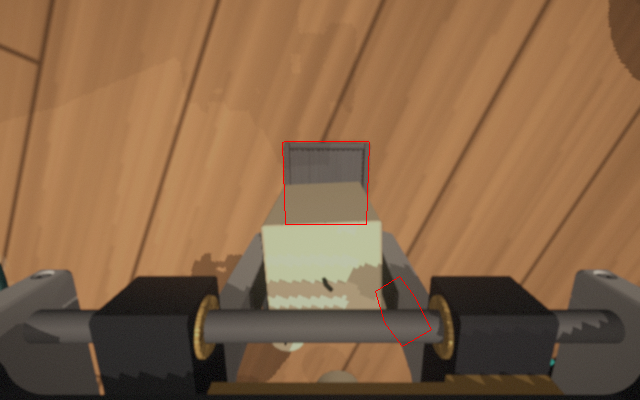

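Call:
{"method": "servo_tool", "body": {"targets": [[0,[10,1,2],0],[0,[22,0,0],0],[0,[30,0,0],0],[0,[25,0,0],0],[0,[15,0,0],0],[0,[7,0,0],0],[0,[3,0,0],0],[0,[0,0,0],0]]}}

```text
time_s: 14.98
tool_pos: [0.4349, 0.321, 0.1482]
tool_rot: [-0.145, 0.692, 0.146, 0.692]
ft_force: [-0.7, -0.9, -2.4]
gripper_width: 0.0562
```

Call:
{"method": "servo_tool", "body": {"targets": [[0,[1,0,0],0],[0,[0.8,0,0],0],[0,[0.5,0,0],0],[0,[0.5,0,0],0],[0,[0,0,0],0],[0,[0,0,0],0],[0,[0,0,0],0],[0,[0,0,0],0]]}}

```text
time_s: 15.65
tool_pos: [0.4346, 0.3206, 0.146]
tool_rot: [-0.146, 0.692, 0.146, 0.692]
ft_force: [-1.1, 0.0, -2.2]
gripper_width: 0.0565
```

```bash
python3 p.py 0.4331 0.3219 0.067 0.4147
```

```text
t 15.65 grasp pt [0.4346 0.3206 0.068 ] tcp [0.4346 0.3206 0.146 ] toolx [ 0.e+00  1.e-04 -1.e+00] yaw 0.4149 w 0.0565 F [-1.14  0.01 -2.17] q [-0.08  0.61 -0.79  1.93  0.57  0.85 -0.76]
turn 0.01 rows 1 each 0.01
before shift [ 1.   1.8 -0.9] | horiz only [ 0.   1.8 -0.9] down 1.0 rows 1 each [ 0.97  1.76 -0.86]
after turn shift [ 1.   1.8 -0.9] | horiz only [ 0.   1.8 -0.9] down 1.0 rows 1 each [ 0.97  1.76 -0.86]
```

Call:
{"method": "servo_tool", "body": {"targets": [[0,[0.4,0,0],0],[0,[0.4,0,0],0],[0,[0.4,0,0],0],[0,[0,0,0],0],[0,[0,0,0],0],[0,[0,0,0],0],[0,[0,0,0],0],[0,[0,0,0],0]]}}

```text
time_s: 16.32
tool_pos: [0.4346, 0.3207, 0.1451]
tool_rot: [-0.146, 0.692, 0.146, 0.692]
ft_force: [-3.1, -3.4, 8.2]
gripper_width: 0.0565
```

Touching down (8 N). Release and rise.

Call:
{"method": "servo_tool", "body": {"targets": [[0.85,[0,0,0],0],[0.85,[0,0,0],0],[0.85,[0,0,0],0],[0.85,[0,0,0],0],[0.85,[0,0,0],0],[0.85,[0,0,0],0],[0.85,[0,0,0],0],[0.85,[0,0,0],0]]}}

```text
time_s: 16.98
tool_pos: [0.4346, 0.3207, 0.1447]
tool_rot: [-0.146, 0.692, 0.146, 0.692]
ft_force: [0.0, -0.1, -0.3]
gripper_width: 0.0796
```

Call:
{"method": "servo_tool", "body": {"targets": [[0.9,[-8,0,0],0],[0.9,[-20,0,0],0],[0.9,[-30,0,0],0],[0.9,[-30,0,0],0],[0.9,[-30,0,0],0],[0.9,[-10,0,0],0],[0.9,[-2,0,0],0],[0.9,[0,0,0],0]]}}

```text
time_s: 17.65
tool_pos: [0.4347, 0.3204, 0.275]
tool_rot: [-0.146, 0.692, 0.145, 0.692]
ft_force: [0.9, 0.3, -0.1]
gripper_width: 0.0845
```

```bash
python3 p.py 0.5693 0.2268 0.2 1.04; python3 w.py w9 dish_square_large,.4331,.3219,.4147 candle_square_large,.4331,.3219,.4147
```

```text
t 17.65 grasp pt [0.4348 0.3205 0.197 ] tcp [0.4347 0.3204 0.275 ] toolx [ 9.e-04  1.e-04 -1.e+00] yaw 0.4145 w 0.0845 F [ 0.91  0.34 -0.09] q [ 0.04  0.44 -0.92  1.83  0.4   1.07 -0.62]
turn -35.84 rows 6 each -5.97
before shift [  -2.9 -139.9   85.4] | horiz only [ 1.000e-01 -1.399e+02  8.540e+01] down -3.0 rows 5 each [ -0.59 -27.98  17.08]
after turn shift [  -2.9 -163.4  -12.7] | horiz only [ 1.000e-01 -1.634e+02 -1.270e+01] down -3.0 rows 5 each [ -0.59 -32.69  -2.53]
```

View pics/w9.png

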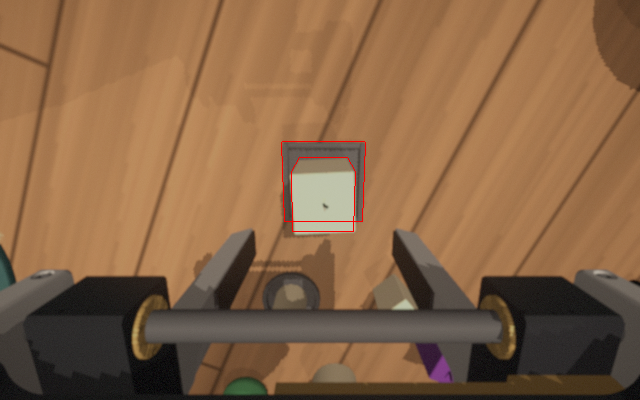

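Call:
{"method": "servo_tool", "body": {"targets": [[0.8,[0,0,0],-6],[0.8,[0,0,0],-6],[0.8,[0,0,0],-6],[0.8,[0,0,0],-6],[0.8,[0,0,0],-6],[0.8,[0,0,0],-5.8],[0.8,[0,0,0],0],[0.8,[0,-15,-1],0]]}}

```text
time_s: 18.37
tool_pos: [0.4451, 0.3133, 0.2738]
tool_rot: [-0.351, 0.614, 0.352, 0.613]
ft_force: [-0.4, 0.3, 0.8]
gripper_width: 0.0748
```

Call:
{"method": "servo_tool", "body": {"targets": [[0.75,[0,-30,-2.5],0],[0.75,[0,-38,-3],0],[0.75,[0,-38,-3],0],[0.75,[0,-27,-2.2],0],[0.75,[0,-12,-1],0],[0.75,[0,-3.4,0],0],[0.75,[0,0,0],0],[0.75,[0,0,0],0]]}}

```text
time_s: 19.03
tool_pos: [0.5679, 0.228, 0.2746]
tool_rot: [-0.351, 0.614, 0.352, 0.613]
ft_force: [-0.5, 0.8, -0.0]
gripper_width: 0.0708
```

```bash
python3 p.py 0.5693 0.2268 0.04 1.04; python3 w.py w10 candle_square_small,.5693,.2268,-.53; python3 -c "
from cell import *;import cv2;cv2.imwrite('pics/top1.png',snapshot('top')[:,:,::-1])"
```

```text
t 19.03 grasp pt [0.5679 0.228  0.1966] tcp [0.5679 0.228  0.2746] toolx [-6.e-04  3.e-04 -1.e+00] yaw 1.0403 w 0.0708 F [-0.47  0.78 -0.04] q [ 0.26  0.62 -0.99  1.65  0.55  1.18  0.18]
turn 0.02 rows 1 each 0.02
before shift [156.5  -1.9  -0.4] | horiz only [-0.  -1.8 -0.4] down 156.6 rows 4 each [39.14 -0.48 -0.09]
after turn shift [156.5  -1.9  -0.4] | horiz only [-0.  -1.8 -0.4] down 156.6 rows 4 each [39.14 -0.48 -0.09]
```

View pics/w10.png

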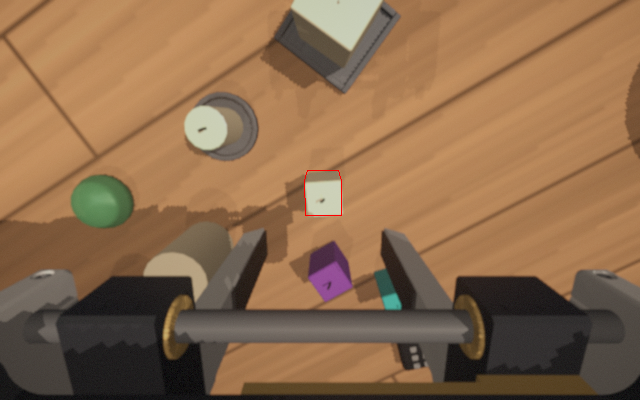

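View pics/top1.png

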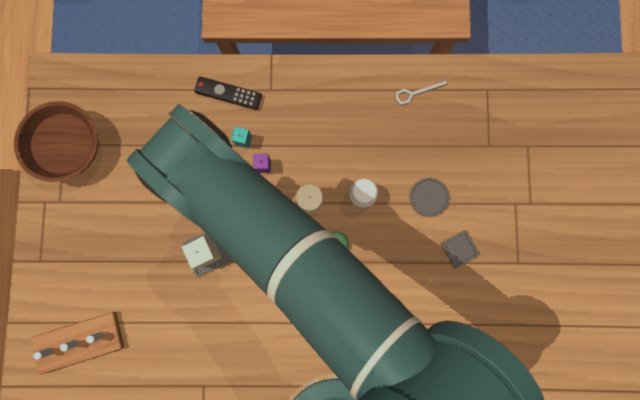

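Call:
{"method": "servo_tool", "body": {"targets": [[0.7,[12,-1.8,0],0],[0.7,[28,0,0],0],[0.7,[35,0,0],0],[0.7,[35,0,0],0],[0.7,[25,0,0],0],[0.7,[14,0,0],0],[0.7,[6,0,0],0],[0.7,[1.5,0,0],0]]}}

```text
time_s: 19.8
tool_pos: [0.5703, 0.2264, 0.1177]
tool_rot: [-0.351, 0.614, 0.352, 0.613]
ft_force: [0.4, 0.3, -0.3]
gripper_width: 0.0657
```

Call:
{"method": "servo_tool", "body": {"targets": [[0,[0,0,0],0],[0,[0,0,0],0],[0,[0,0,0],0],[0,[0,0,0],0],[0,[0,0,0],0],[0,[0,0,0],0],[0,[0,0,0],0],[0,[0,0,0],0]], "newtons": 15}}

```text
time_s: 20.47
tool_pos: [0.5709, 0.226, 0.1188]
tool_rot: [-0.351, 0.613, 0.351, 0.614]
ft_force: [-0.6, -2.0, 6.9]
gripper_width: 0.0367
```

```bash
python3 p.py 0.5693 0.2268 0.04 1.04; python3 w.py w11 
```

```text
t 20.47 grasp pt [0.571  0.226  0.0408] tcp [0.5709 0.226  0.1188] toolx [ 8.e-04  1.e-04 -1.e+00] yaw 1.0395 w 0.0367 F [-0.62 -2.    6.89] q [ 0.17  0.8  -0.85  1.75  0.73  0.94  0.06]
turn -0.03 rows 1 each -0.03
before shift [ 0.8  1.8 -0.2] | horiz only [-0.   1.8 -0.2] down 0.8 rows 1 each [ 0.84  1.82 -0.18]
after turn shift [ 0.8  1.8 -0.2] | horiz only [-0.   1.8 -0.2] down 0.8 rows 1 each [ 0.84  1.82 -0.17]
```

View pics/w11.png

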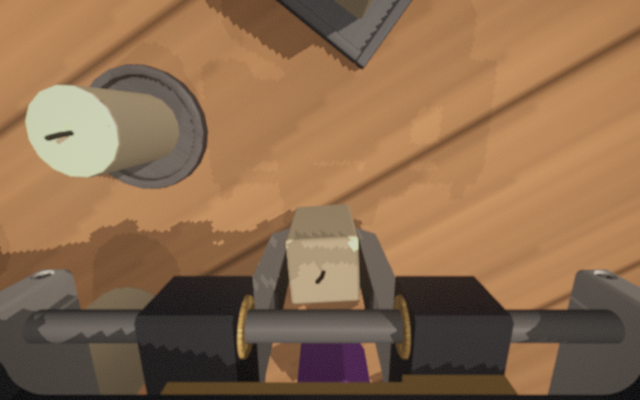

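Call:
{"method": "servo_tool", "body": {"targets": [[0,[0,0,0],0],[0,[-5,0,0],0],[0,[-15,0,0],0],[0,[-28,0,0],0],[0,[-35,0,0],0],[0,[-35,0,0],0],[0,[-20,0,0],0],[0,[-5,0,0],0]]}}

```text
time_s: 21.18
tool_pos: [0.5712, 0.2269, 0.2661]
tool_rot: [-0.352, 0.612, 0.351, 0.615]
ft_force: [0.7, -0.2, -0.5]
gripper_width: 0.0369
```

```bash
python3 p.py 0.4446 -0.3028 0.18 0.4975
```

```text
t 21.18 grasp pt [0.5715 0.227  0.1881] tcp [0.5712 0.2269 0.2661] toolx [ 0.0047  0.0017 -1.    ] yaw 1.04 w 0.0369 F [ 0.66 -0.16 -0.45] q [ 0.26  0.63 -0.98  1.66  0.56  1.16  0.18]
turn 31.08 rows 5 each 6.22
before shift [   6.6 -158.7 -521.2] | horiz only [  -1.5 -158.7 -521.2] down 8.1 rows 14 each [  0.47 -11.34 -37.23]
after turn shift [   6.6 -405.  -364.4] | horiz only [  -1.5 -405.  -364.4] down 8.1 rows 14 each [  0.47 -28.93 -26.03]
```

Call:
{"method": "servo_tool", "body": {"targets": [[0,[0,-4,-14],0],[0,[0,-8,-28],0],[0,[0,-11,-36],0],[0,[0,-11,-36],0],[0,[0,-11,-36],0],[0,[0,-11,-36],0],[0,[0,-11,-36],0],[0,[0,-11,-36],0]]}}

```text
time_s: 21.85
tool_pos: [0.5061, -0.0376, 0.2612]
tool_rot: [-0.351, 0.614, 0.351, 0.613]
ft_force: [0.8, 0.1, -0.1]
gripper_width: 0.0368
```

Call:
{"method": "servo_tool", "body": {"targets": [[0,[0,-11,-36],0],[0,[0,-11,-36],0],[0,[0,-11,-36],0],[0,[0,-11,-36],0],[0,[0,-11,-36],0],[0,[0,-11,-36],0],[0,[0,-9,-28],0],[0,[0,-4,-14],0]]}}

```text
time_s: 22.52
tool_pos: [0.4429, -0.3022, 0.2609]
tool_rot: [-0.35, 0.615, 0.35, 0.614]
ft_force: [-1.0, -0.4, -0.8]
gripper_width: 0.0364
```

Call:
{"method": "servo_tool", "body": {"targets": [[0,[0,0,0],4],[0,[0,0,0],6],[0,[0,0,0],6],[0,[0,0,0],6],[0,[0,0,0],6],[0,[0,0,0],3],[0,[0,0,0],0],[0,[0,0,0],0]]}}

```text
time_s: 23.18
tool_pos: [0.4447, -0.2979, 0.2612]
tool_rot: [-0.175, 0.685, 0.176, 0.685]
ft_force: [-0.2, 0.7, -1.3]
gripper_width: 0.0368
```

```bash
python3 p.py 0.4446 -0.3028 0.0448 0.4975; python3 w.py w12 dish_square_small,.4446,-.3028,.4975;python3 -c "
from cell import *;import cv2;cv2.imwrite('pics/top2.png',snapshot('top')[:,:,::-1])"
```

```text
t 23.18 grasp pt [ 0.4447 -0.2979  0.1832] tcp [ 0.4447 -0.2979  0.2612] toolx [-3.e-04  0.e+00 -1.e+00] yaw 0.5016 w 0.0368 F [-0.19  0.67 -1.26] q [ 1.26  0.45 -0.91  1.86  0.41  1.04  0.68]
turn 0.23 rows 1 each 0.23
before shift [138.4  -4.3  -2.4] | horiz only [-0.  -4.3 -2.4] down 138.4 rows 4 each [34.6  -1.08 -0.59]
after turn shift [138.4  -4.3  -2.4] | horiz only [-0.  -4.3 -2.4] down 138.4 rows 4 each [34.6  -1.08 -0.59]
```

View pics/w12.png

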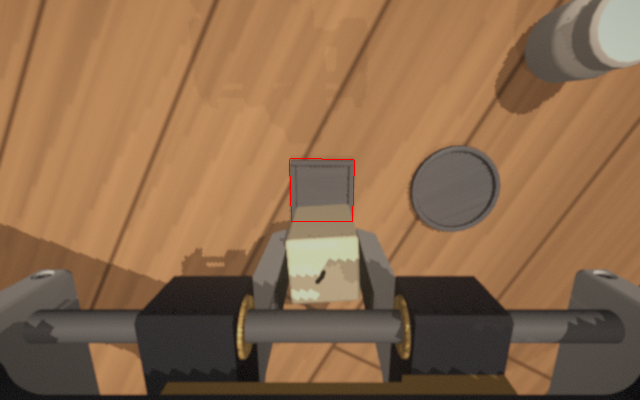

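View pics/top2.png

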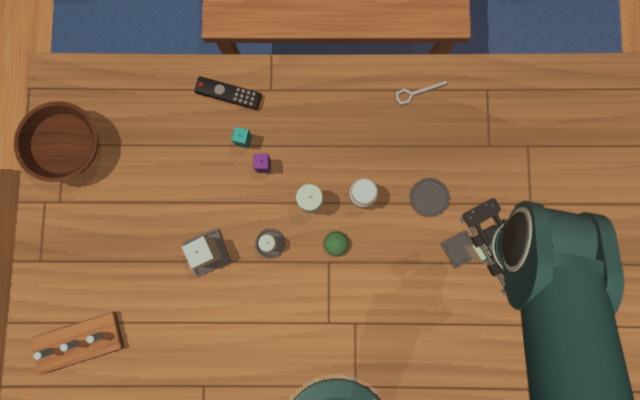

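Call:
{"method": "servo_tool", "body": {"targets": [[0,[8,-3,-1.2],0],[0,[20,-3,-1.2],0],[0,[30,0,0],0],[0,[32,0,0],0],[0,[24,0,0],0],[0,[13,0,0],0],[0,[6,0,0],0],[0,[2,0,0],0]]}}

```text
time_s: 23.95
tool_pos: [0.4454, -0.3047, 0.1256]
tool_rot: [-0.174, 0.685, 0.175, 0.685]
ft_force: [-0.5, -0.9, -1.8]
gripper_width: 0.0364
```

Call:
{"method": "servo_tool", "body": {"targets": [[0,[0,0,0],0],[0,[0,0,0],0],[0,[0,0,0],0],[0,[0.5,0,0],0],[0,[0.5,0,0],0],[0,[0.5,0,0],0],[0,[0,0,0],0],[0,[0,0,0],0]]}}

```text
time_s: 24.62
tool_pos: [0.4454, -0.3049, 0.1247]
tool_rot: [-0.174, 0.685, 0.174, 0.685]
ft_force: [-0.0, -0.1, 0.3]
gripper_width: 0.0368
```

```bash
python3 p.py 0.4446 -0.3028 0.0448 0.4975
```

```text
t 24.62 grasp pt [ 0.4454 -0.3049  0.0467] tcp [ 0.4454 -0.3049  0.1247] toolx [ 0. -0. -1.] yaw 0.4986 w 0.0368 F [-0.04 -0.05  0.31] q [ 1.14  0.64 -0.76  1.94  0.6   0.81  0.54]
turn 0.07 rows 1 each 0.07
before shift [1.9 2.2 0.3] | horiz only [-0.   2.2  0.3] down 1.9 rows 1 each [1.92 2.21 0.3 ]
after turn shift [1.9 2.2 0.3] | horiz only [-0.   2.2  0.3] down 1.9 rows 1 each [1.92 2.21 0.29]
```

Call:
{"method": "servo_tool", "body": {"targets": [[0,[0.5,0,0],0],[0,[0.5,0,0],0],[0,[0.4,0,0],0],[0,[0,0,0],0],[0,[0,0,0],0],[0,[0,0,0],0],[0,[0,0,0],0],[0,[0,0,0],0]]}}

```text
time_s: 25.28
tool_pos: [0.4454, -0.3049, 0.1233]
tool_rot: [-0.174, 0.685, 0.175, 0.685]
ft_force: [-0.3, 0.5, -1.6]
gripper_width: 0.0367
```

Call:
{"method": "servo_tool", "body": {"targets": [[0,[0.4,0,0],0],[0,[0.4,0,0],0],[0,[0,0,0],0],[0,[0,0,0],0],[0,[0,0,0],0],[0,[0,0,0],0],[0,[0,0,0],0],[0,[0,0,0],0]]}}

```text
time_s: 25.95
tool_pos: [0.4455, -0.3049, 0.1228]
tool_rot: [-0.175, 0.685, 0.174, 0.685]
ft_force: [-1.9, 0.8, 8.6]
gripper_width: 0.0369
```

Call:
{"method": "servo_tool", "body": {"targets": [[0.65,[0,0,0],0],[0.65,[0,0,0],0],[0.65,[0,0,0],0],[0.65,[0,0,0],0],[0.65,[0,0,0],0],[0.65,[0,0,0],0],[0.65,[0,0,0],0],[0.65,[0,0,0],0]]}}

```text
time_s: 26.62
tool_pos: [0.4454, -0.3048, 0.1224]
tool_rot: [-0.174, 0.685, 0.175, 0.685]
ft_force: [0.1, -0.8, 0.0]
gripper_width: 0.0612
```

Call:
{"method": "servo_tool", "body": {"targets": [[1,[-8,0,0],0],[1,[-20,0,0],0],[1,[-30,0,0],0],[1,[-35,0,0],0],[1,[-35,0,0],0],[1,[-20,0,0],0],[1,[-5,0,0],0],[1,[0,0,0],0]]}}

```text
time_s: 27.28
tool_pos: [0.4457, -0.3051, 0.277]
tool_rot: [-0.175, 0.685, 0.174, 0.686]
ft_force: [0.2, -0.1, -0.8]
gripper_width: 0.0934
```

```bash
python3 p.py 0.5612 0.0672 0.2 0.4975; python3 w.py w13 dish_square_small,.4446,-.3028,.4975 candle_square_small,.4446,-.3028,.4975
```

```text
t 27.28 grasp pt [ 0.4458 -0.3052  0.199 ] tcp [ 0.4457 -0.3051  0.277 ] toolx [ 0.0015 -0.002  -1.    ] yaw 0.4984 w 0.0934 F [ 0.17 -0.06 -0.79] q [ 1.27  0.43 -0.92  1.83  0.39  1.07  0.7 ]
turn 0.05 rows 1 each 0.05
before shift [ -1.5 271.9 279.4] | horiz only [ -0.6 271.9 279.4] down -1.0 rows 10 each [-0.15 27.19 27.94]
after turn shift [ -1.5 272.2 279.2] | horiz only [ -0.6 272.2 279.2] down -1.0 rows 10 each [-0.15 27.22 27.92]
```

View pics/w13.png

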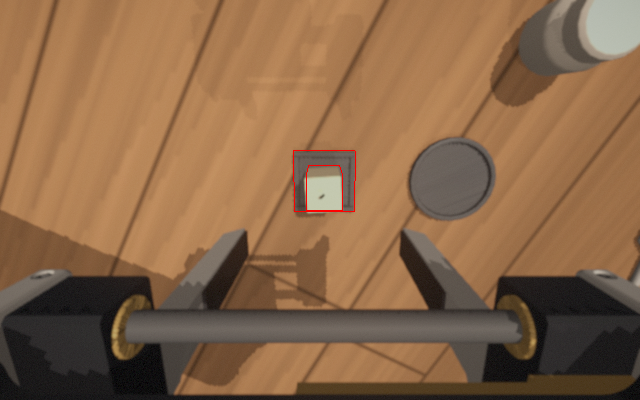

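Call:
{"method": "servo_tool", "body": {"targets": [[1,[0,12,12],0],[1,[0,25,25],0],[1,[0,27,28],0],[1,[0,27,28],0],[1,[0,27,28],0],[1,[0,27,28],0],[1,[0,27,28],0],[1,[0,27,28],0]]}}

```text
time_s: 28.0
tool_pos: [0.5299, -0.0303, 0.2741]
tool_rot: [-0.174, 0.686, 0.175, 0.685]
ft_force: [0.6, -0.2, 0.2]
gripper_width: 0.0939
```

Call:
{"method": "servo_tool", "body": {"targets": [[1,[0,23,24],0],[1,[0,12,12],0],[1,[0,5,5],0],[1,[0,0,0],0],[1,[0,0,0],0],[1,[0,0,0],0],[1,[0,0,0],0],[1,[0,0,0],0]]}}

```text
time_s: 28.67
tool_pos: [0.547, 0.0215, 0.2754]
tool_rot: [-0.174, 0.685, 0.174, 0.685]
ft_force: [-0.1, -0.3, -0.7]
gripper_width: 0.0936
```

```bash
python3 p.py 0.5612 0.0672 0.06 0.4975; python3 w.py w14 candle_round_large,.5612,.0672,0
```

```text
t 28.67 grasp pt [0.547  0.0214 0.1974] tcp [0.547  0.0215 0.2754] toolx [-2.e-04 -3.e-04 -1.e+00] yaw 0.4969 w 0.0936 F [-0.07 -0.28 -0.73] q [ 0.65  0.47 -0.96  1.81  0.43  1.09  0.03]
turn -0.03 rows 1 each -0.03
before shift [137.3  33.5  34.3] | horiz only [-0.  33.5 34.3] down 137.4 rows 4 each [34.33  8.37  8.58]
after turn shift [137.3  33.5  34.4] | horiz only [-0.  33.4 34.3] down 137.4 rows 4 each [34.33  8.37  8.59]
```

View pics/w14.png

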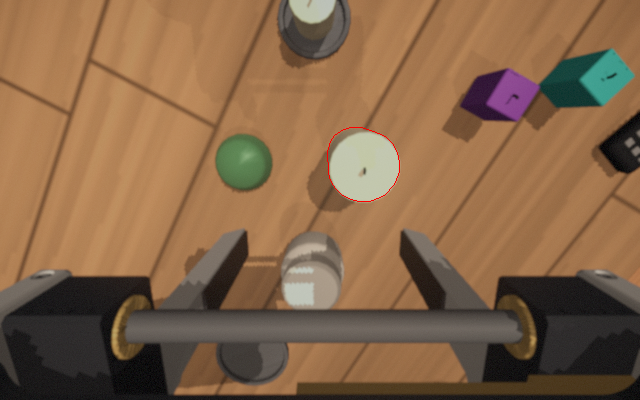

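Call:
{"method": "servo_tool", "body": {"targets": [[1,[0,11,11.5],0],[1,[0,15,15.5],0],[1,[0,7.5,7.5],0],[1,[15,0,0],0],[1,[30,0,0],0],[1,[35,0,0],0],[1,[30,0,0],0],[1,[15,0,0],0]]}}

```text
time_s: 29.38
tool_pos: [0.5602, 0.0679, 0.1473]
tool_rot: [-0.174, 0.686, 0.175, 0.684]
ft_force: [-0.9, -0.6, -0.3]
gripper_width: 0.0937
```

Call:
{"method": "servo_tool", "body": {"targets": [[1,[8,0,0],0],[1,[4,0,0],0],[1,[0,0,0],0],[0,[0,0,0],0],[0,[0,0,0],0],[0,[0,0,0],0],[0,[0,0,0],0],[0,[0,0,0],0]], "newtons": 25}}

```text
time_s: 30.05
tool_pos: [0.5616, 0.0686, 0.1389]
tool_rot: [-0.174, 0.685, 0.174, 0.685]
ft_force: [0.6, -0.4, -0.3]
gripper_width: 0.0644
```

```bash
python3 p.py 0.5612 0.0672 0.06 0.4975; python3 w.py w15
```

```text
t 30.05 grasp pt [0.5616 0.0686 0.0609] tcp [0.5616 0.0686 0.1389] toolx [ 6.e-04 -0.e+00 -1.e+00] yaw 0.4985 w 0.0644 F [ 0.57 -0.42 -0.27] q [ 0.44  0.67 -0.82  1.86  0.63  0.88 -0.19]
turn 0.06 rows 1 each 0.06
before shift [ 0.9 -1.  -1. ] | horiz only [-0. -1. -1.] down 0.9 rows 1 each [ 0.89 -1.01 -1.02]
after turn shift [ 0.9 -1.  -1. ] | horiz only [-0. -1. -1.] down 0.9 rows 1 each [ 0.89 -1.01 -1.02]
```

View pics/w15.png

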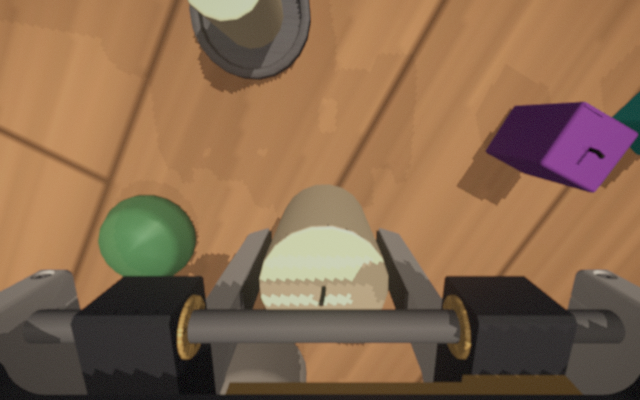

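Call:
{"method": "servo_tool", "body": {"targets": [[0,[0,0,0],0],[0,[0,0,0],0],[0,[0,0,0],0],[0,[-5,0,0],0],[0,[-18,0,0],0],[0,[-32,0,0],0],[0,[-35,0,0],0],[0,[-32,0,0],0]]}}

```text
time_s: 30.77
tool_pos: [0.5609, 0.0689, 0.2621]
tool_rot: [-0.174, 0.685, 0.175, 0.685]
ft_force: [1.3, -0.2, -2.7]
gripper_width: 0.0618
```

```bash
python3 p.py 0.5739 -0.2306 0.19 0.4975
```

```text
t 30.77 grasp pt [0.5608 0.0689 0.1841] tcp [0.5609 0.0689 0.2621] toolx [-9.e-04  5.e-04 -1.e+00] yaw 0.4994 w 0.0618 F [ 1.32 -0.22 -2.73] q [ 0.54  0.52 -0.94  1.78  0.47  1.08 -0.07]
turn 0.11 rows 1 each 0.11
before shift [  -6.  -269.2 -132. ] | horiz only [-2.000e-01 -2.692e+02 -1.320e+02] down -5.9 rows 8 each [ -0.75 -33.65 -16.5 ]
after turn shift [  -6.  -269.4 -131.5] | horiz only [-2.000e-01 -2.694e+02 -1.315e+02] down -5.9 rows 8 each [ -0.75 -33.68 -16.43]
```

Call:
{"method": "servo_tool", "body": {"targets": [[0,[-5,-10,-5],0],[0,[0,-25,-12],0],[0,[0,-35,-17],0],[0,[0,-35,-17],0],[0,[0,-35,-17],0],[0,[0,-35,-17],0],[0,[0,-35,-17],0],[0,[0,-32,-16],0]]}}

```text
time_s: 31.43
tool_pos: [0.5728, -0.2032, 0.2649]
tool_rot: [-0.174, 0.686, 0.174, 0.685]
ft_force: [0.7, -0.5, -2.3]
gripper_width: 0.0619
```

Call:
{"method": "servo_tool", "body": {"targets": [[0,[0,-18,-9],0],[0,[0,-8,-5],0],[0,[0,0,0],0],[0,[0,0,0],0],[0,[0,0,0],0],[0,[0,0,0],0],[0,[0,0,0],0],[0,[0,0,0],0]]}}

```text
time_s: 32.1
tool_pos: [0.5738, -0.2291, 0.2656]
tool_rot: [-0.175, 0.685, 0.175, 0.685]
ft_force: [0.2, -0.5, -2.1]
gripper_width: 0.0624
```

```bash
python3 p.py 0.5739 -0.2306 0.0649 0.4975; python3 w.py w16 dish_round_large,.5739,-.2306,0 jar,.577,-.0600,0
```

```text
t 32.1 grasp pt [ 0.5738 -0.2291  0.1876] tcp [ 0.5738 -0.2291  0.2656] toolx [ 0.e+00 -1.e-04 -1.e+00] yaw 0.4998 w 0.0624 F [ 0.18 -0.51 -2.15] q [ 0.96  0.59 -0.88  1.65  0.5   1.14  0.45]
turn 0.13 rows 1 each 0.13
before shift [122.7  -1.4  -0.6] | horiz only [ 0.  -1.4 -0.6] down 122.7 rows 4 each [30.67 -0.35 -0.16]
after turn shift [122.7  -1.4  -0.6] | horiz only [ 0.  -1.4 -0.6] down 122.7 rows 4 each [30.67 -0.35 -0.16]
```

View pics/w16.png

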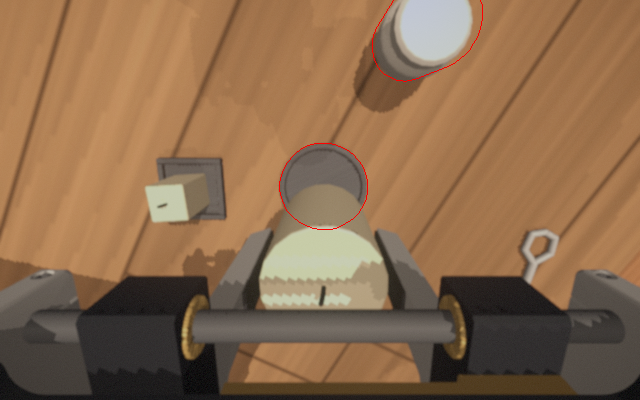

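Call:
{"method": "servo_tool", "body": {"targets": [[0,[10,0,0],0],[0,[22,0,0],0],[0,[32,0,0],0],[0,[27,0,0],0],[0,[17,0,0],0],[0,[8,0,0],0],[0,[3,0,0],0],[0,[0,0,0],0]]}}

```text
time_s: 32.82
tool_pos: [0.5737, -0.2297, 0.1463]
tool_rot: [-0.174, 0.685, 0.175, 0.685]
ft_force: [-0.7, 0.5, -2.4]
gripper_width: 0.0621
```

Call:
{"method": "servo_tool", "body": {"targets": [[0,[0.7,0,0],0],[0,[0.6,0,0],0],[0,[0.5,0,0],0],[0,[0.5,0,0],0],[0,[0,0,0],0],[0,[0,0,0],0],[0,[0,0,0],0],[0,[0,0,0],0]]}}

```text
time_s: 33.48
tool_pos: [0.5737, -0.2299, 0.1442]
tool_rot: [-0.174, 0.685, 0.174, 0.685]
ft_force: [-0.0, 0.2, -2.8]
gripper_width: 0.0621
```

```bash
python3 p.py 0.5739 -0.2306 0.0649 0.4975
```

```text
t 33.48 grasp pt [ 0.5737 -0.2299  0.0662] tcp [ 0.5737 -0.2299  0.1442] toolx [-0.  0. -1.] yaw 0.4986 w 0.0621 F [-0.01  0.17 -2.8 ] q [ 0.89  0.73 -0.79  1.73  0.62  0.95  0.36]
turn 0.06 rows 1 each 0.06
before shift [ 1.3 -0.7 -0.1] | horiz only [-0.  -0.7 -0.1] down 1.3 rows 1 each [ 1.29 -0.73 -0.12]
after turn shift [ 1.3 -0.7 -0.1] | horiz only [-0.  -0.7 -0.1] down 1.3 rows 1 each [ 1.29 -0.73 -0.12]
```

Call:
{"method": "servo_tool", "body": {"targets": [[0,[0.4,0,0],0],[0,[0.4,0,0],0],[0,[0.4,0,0],0],[0,[0,0,0],0],[0,[0,0,0],0],[0,[0,0,0],0],[0,[0,0,0],0],[0,[0,0,0],0]]}}

```text
time_s: 34.15
tool_pos: [0.5736, -0.2299, 0.1429]
tool_rot: [-0.174, 0.685, 0.175, 0.685]
ft_force: [-0.6, -0.1, -2.8]
gripper_width: 0.0623
```

Call:
{"method": "servo_tool", "body": {"targets": [[0,[0.4,0,0],0],[0,[0.4,0,0],0],[0,[0.2,0,0],0],[0,[0,0,0],0],[0,[0,0,0],0],[0,[0,0,0],0],[0,[0,0,0],0],[0,[0,0,0],0]]}}

```text
time_s: 34.82
tool_pos: [0.5737, -0.2298, 0.1428]
tool_rot: [-0.175, 0.685, 0.174, 0.685]
ft_force: [-6.3, 1.1, 14.4]
gripper_width: 0.0619
```

Call:
{"method": "servo_tool", "body": {"targets": [[0,[-0.5,0,0],0],[0.95,[0,0,0],0],[0.95,[0,0,0],0],[0.95,[0,0,0],0],[0.95,[0,0,0],0],[0.95,[0,0,0],0],[0.95,[0,0,0],0],[0.95,[0,0,0],0]]}}

```text
time_s: 35.48
tool_pos: [0.5736, -0.2299, 0.1424]
tool_rot: [-0.174, 0.685, 0.175, 0.685]
ft_force: [-0.5, 0.5, -0.4]
gripper_width: 0.0893
```

Call:
{"method": "servo_tool", "body": {"targets": [[1,[-8,0,0],0],[1,[-20,0,0],0],[1,[-30,0,0],0],[1,[-35,0,0],0],[1,[-35,0,0],0],[1,[-20,0,0],0],[1,[-5,0,0],0],[1,[0,0,0],0]]}}

```text
time_s: 36.15
tool_pos: [0.574, -0.2299, 0.2972]
tool_rot: [-0.175, 0.685, 0.174, 0.686]
ft_force: [-0.4, -0.5, -0.5]
gripper_width: 0.0937
```

```bash
python3 p.py 0.3 -0.55 0.2 0.4975; python3 w.py w17 dish_round_large,.5739,-.2306,0 candle_round_large,.5739,-.2306,0;
```

```text
t 36.15 grasp pt [ 0.5742 -0.23    0.2192] tcp [ 0.574  -0.2299  0.2972] toolx [ 0.0022 -0.0013 -1.    ] yaw 0.4986 w 0.0937 F [-0.43 -0.47 -0.53] q [ 0.97  0.56 -0.9   1.62  0.47  1.19  0.47]
turn 0.06 rows 1 each 0.06
before shift [  19.1 -149.9 -393.8] | horiz only [-2.000e-01 -1.499e+02 -3.938e+02] down 19.2 rows 11 each [  1.73 -13.63 -35.8 ]
after turn shift [  19.1 -150.3 -393.7] | horiz only [-2.000e-01 -1.503e+02 -3.936e+02] down 19.2 rows 11 each [  1.73 -13.66 -35.79]
```

View pics/w17.png

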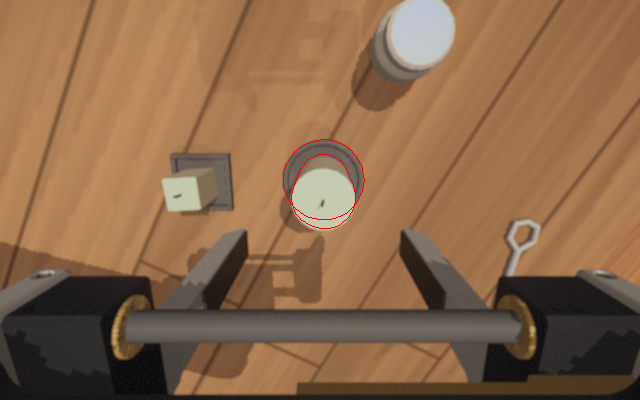

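Call:
{"method": "servo_tool", "body": {"targets": [[1,[0,-5,-15],0],[1,[0,-13,-35],0],[1,[0,-13,-35],0],[1,[0,-13,-35],0],[1,[0,-13,-35],0],[1,[0,-13,-35],0],[1,[0,-13,-35],0],[1,[0,-13,-35],0]]}}

```text
time_s: 36.87
tool_pos: [0.3893, -0.4395, 0.294]
tool_rot: [-0.174, 0.686, 0.175, 0.685]
ft_force: [0.4, -0.5, -0.3]
gripper_width: 0.094
```

Call:
{"method": "servo_tool", "body": {"targets": [[1,[0,-13,-35],0],[1,[0,-13,-35],0],[1,[0,-13,-35],0],[1,[0,-5,-15],0],[1,[0,0,0],0],[1,[0,0,0],0],[1,[0,0,0],0],[1,[0,0,0],0]]}}

```text
time_s: 37.53
tool_pos: [0.3079, -0.5334, 0.295]
tool_rot: [-0.175, 0.685, 0.175, 0.685]
ft_force: [-0.5, 0.2, 0.6]
gripper_width: 0.094
```

```bash
cat > fin.py <<'E'
from h import *
ims={c:snapshot(c) for c in("top","side")}
for c in ims: cv2.imwrite(f'pics/{c}F.png',ims[c][:,:,::-1])
T=dict(round_small=(.457,.1663,.0),square_large=(.4331,.3219,.4147),square_small=(.4446,-.3028,.4975),round_large=(.5739,-.2306,0))
for k,t in T.items():
    n='candle_'+k
    for c in ims:
        C=cam(c);uv=proj([[t[0],t[1],.05]],C)[0]
        L=[l for l in masks_of(n,c) if np.hypot(*(np.array(l['rect'][:2])-uv))<30]
        if not L: print(n,c,'none');continue
        q0=t
        # candle stands on floor: shift origin by 4mm
        E=C[2].copy();E[:3,3]+=E[:3,:3]@[0,0,.004]
        q,f=fit(n,[(L[0]['region'].astype(np.float32),(C[0],C[1],E))],q0)
        print(n,c,round(L[0]['p'],2),'offset mm',((q[:2]-t[:2])*1000).round(1),'dyaw',round(((q[2]-t[2]+np.pi/4)%(np.pi/2))-np.pi/4,3),'f',round(f,3))
for n in('jar','paperweight'):
    for c in ims:
        L=masks_of(n,c);print(n,c,[(round(l['p'],2),np.round(l['rect'],1).tolist()) for l in L[:2]])
E
python3 fin.py
```

```text
candle_round_small top 0.62 offset mm [  7.3 -19.3] dyaw 0.157 f 0.734
candle_round_small side none
candle_square_large top 0.86 offset mm [-0.3 -0.6] dyaw 0.015 f 0.08
candle_square_large side none
candle_square_small top 0.78 offset mm [-2.2 -1.2] dyaw 0.085 f 0.082
candle_square_small side none
candle_round_large top 0.79 offset mm [0.7 1.6] dyaw 0.134 f 0.072
candle_round_large side none
jar top [(0.83, [363.0, 195.6, 28.3, 31.6])]
jar side []
paperweight top [(0.79, [334.2, 245.2, 28.8, 21.5])]
paperweight side []
```

View pics/topF.png

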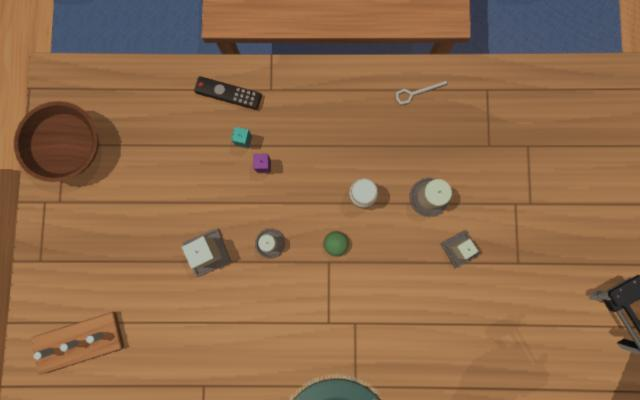

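View pics/sideF.png

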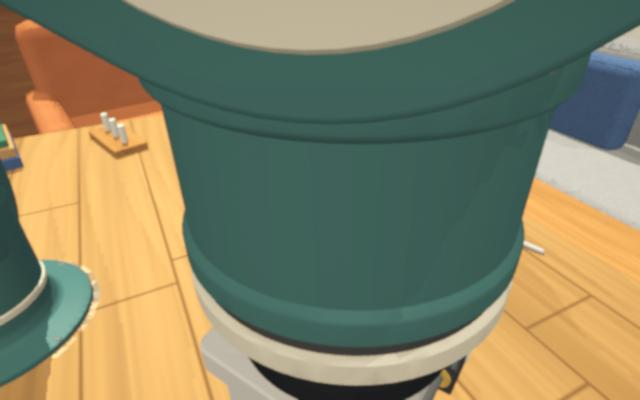

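Call:
{"method": "servo_tool", "body": {"targets": [[1,[0,0,-15],0],[1,[0,2,-28],0],[1,[0,2,-30],0],[1,[0,2,-30],0],[1,[0,2,-30],0],[1,[0,1,-22],0],[1,[0,0,-10],0],[1,[0,0,0],0]]}}

```text
time_s: 38.9
tool_pos: [0.1555, -0.6065, 0.2952]
tool_rot: [-0.173, 0.686, 0.173, 0.685]
ft_force: [0.6, 0.8, 0.2]
gripper_width: 0.0944
```

```bash
python3 fin.py; python3 - <<'E'
from h import *
C=cam('top')
L=masks_of('candle_round_small','top')
print([(round(l['p'],2),np.round(l['rect'],1).tolist()) for l in L])
im=cv2.imread('pics/topF.png')[:,:,::-1].astype(int)
r=np.zeros((400,640),bool);r[225:262,250:290]=1
m=r&(im.min(2)>125);ys,xs=np.nonzero(m);print(m.sum(),xs.mean(),ys.mean(),unproj([[xs.mean(),ys.mean()]],.064,C))
E
```

```text
candle_round_small top 0.68 offset mm [-2.7  2.1] dyaw 0.1 f 0.109
candle_round_small side 0.73 offset mm [0.  0.9] dyaw 0.182 f 0.059
candle_square_large top 0.74 offset mm [-0.4  0. ] dyaw 0.061 f 0.046
candle_square_large side 0.72 offset mm [ 1.  -2.3] dyaw -0.07 f 0.041
candle_square_small top 0.59 offset mm [-0.7 -1.2] dyaw 0.063 f 0.06
candle_square_small side 0.61 offset mm [ 0.9 -2. ] dyaw 0.193 f 0.056
candle_round_large top 0.69 offset mm [0.2 0. ] dyaw 0.097 f 0.044
candle_round_large side 0.59 offset mm [ 1.5 -0.6] dyaw 0.096 f 0.045
jar top [(0.85, [363.2, 194.4, 27.8, 32.5])]
jar side [(0.62, [342.9, 216.2, 40.2, 52.1]), (0.52, [391.6, 293.4, 61.0, 45.6])]
paperweight top [(0.56, [335.7, 243.2, 27.6, 22.6])]
paperweight side [(0.69, [273.5, 228.7, 26.2, 31.4])]
[(0.68, [269.9, 245.2, 18.9, 15.2]), (0.63, [466.2, 249.8, 25.9, 17.7])]
212 266.02830188679246 242.56603773584905 [[0.45593436 0.16797692 0.064     ]]
```

View pics/sideF.png

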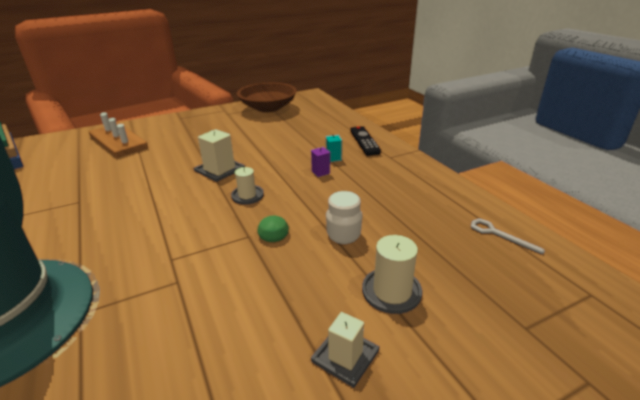

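```bash
python3 -c "
from cell import *;print(sign_off())"
```

```text
the job is handed in; nothing more can be done
None
```

All four ivory candles are standing upright in their matching dishes, and I handed the job in at about 39–40 s of the 99 s allowed. I lowered each one in small steps until the wrist sensor felt light contact (8–20 N), then released it.

- **Centring:** in the last top and side pictures every candle measures within about 3.5 mm of its dish centre.
- **Square sides:** the large one measures about 0.07 rad off parallel at most. For the small one, the two cameras disagreed: the top camera gave 0.06 rad and the side camera 0.19 rad, close to the 0.2 limit. The fingers held it aligned to its dish within about 0.001 rad, and the wrist picture after release shows its sides parallel, so I took the side figure as noise.
- **Uprightness:** I judged this by eye from the pictures, along with how well the upright candle shapes fitted them. It was not measured as an angle.
- **Bystanders:** the jar and paperweight show within about 2 pixels (roughly 4 mm) of where they started, and I did not touch the purple and turquoise look-alikes.
- **Failed check:** one mid-way reading put the small round candle 20 mm off, but the fit was poor (the network had probably outlined the wrong thing). Repeating it gave 1–3.5 mm from both cameras, and a colour check agreed.

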